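Build up the drive hub on the spindle stand

TASK

Build up the drive hub on the upright spindle of the stand: first the small sprocket, turned until its windows drop over the hub's two dogs and it lies flat on the hub, then the plain spacer ring, and last the flanged cap, pushed down against the stiff centre pin until its flange sits flush on the spacer. Press with a light hand only (a load of 40 N would spoil the bearing in the stand), let go of everything at the end, and leave the other things on the bench where they are.

Things in the scene. Friction and masses are not known exactly. Their poses are not given: they have to be found in the camera images.
- stand: bolted-down steel stand: 100 mm square foot 12 mm thick, a round pot, then the hub disc (66 mm across, flat top about 40 mm above the bench) and a smooth upright spindle 16 mm in diameter, chamfered at the tip, rising to 84 mm above the bench. Origin on the spindle's axis at bench height, z up. Nothing may load the stand with more than 40 N
- seat (a point): point on the spindle's axis 40 mm above the bench; z up. The hub's real flat top lies up to 2 mm above or below it (screw adjuster, not reported, does not give). Two round dogs (7 mm in diameter, 6 mm high) stand on the hub, with bevelled tips, opposite each other, 22.5 mm from the axis. The hub hardly turns (2 N m); its angle is NOT reported nor told by any yaw: find it by feel or by eye
- post_top (a point): centre of the spindle's top, 84 mm above the bench, 44 mm above seat. A centre pin 10 mm in diameter sticks 9 mm out of it (to 93 mm above the bench); it slides in stiffly, takes about 8 N to move and stays where it is left. A seated cap has pushed it in 4 to 8 mm
- sprocket: the small sprocket, dark steel, about 220 g, lying boss up, the way it goes on: toothed plate 8 mm thick, about 71 mm over the teeth, on top a round boss 34 mm in diameter (take it by this), total height 22 mm, through bore 18 mm. Four windows in the plate (slots 9.5 mm wide), every 90 degrees from its own +x, each with about 1.2 mm (3.5 degrees) of play each way for a dog
- sprocket_mid (a point): the small sprocket's centre, 11 mm above its underside; 11 mm above the hub's real top when home. Resting on the dogs' tops it is 6 mm higher; once its windows meet the dogs it drops flat on the hub
- spacer: the plain steel spacer ring, 30 mm outside diameter, 18 mm bore, 14 mm high, about 70 g, standing on the bench on its flat face (either way up fits)
- spacer_mid (a point): the spacer's centre, 7 mm above its underside; 18 mm above sprocket_mid when home on the sprocket's boss
- cap: the steel cap, about 120 g, standing on its flange, the way up it goes on: flange 36 mm in diameter and 5 mm thick at the bottom, above it a round head 26 mm in diameter, total height 29 mm. Blind bore 18 mm, 11 mm deep, opening downwards
- cap_mid (a point): the cap's centre, 14.5 mm above its underside; 21.5 mm above spacer_mid when the flange is flush on the spacer, 4 to 8 mm higher when it only rests on the centre pin
- rear_sprocket: rusty flat chain sprocket, about 150 mm across and 6 mm thick, lying on the bench; origin at the centre of its underside (leave alone)
- drift_punch: brass drift punch, 160 mm long, about 13 mm thick, lying along its own x (leave alone)
- mallet: red rubber mallet, head 50 x 85 x 50 mm, handle along its own -x reaching 190 mm from the head's centre; origin under the head's centre (leave alone)
- nut_a: chrome hexagon axle nut, 27 mm across flats, 14 mm high, lying flat; origin at the centre of its underside (leave alone)
- nut_b: a second nut just like nut_a (leave alone)
- tyre_lever: yellow plastic tyre lever, about 180 mm long, 20 mm wide, 10 mm high, lying along its own x (leave alone)

How it is judged:
By the outcome, as a careful person would: the job done as asked, in the order asked, and still so for the second after the job is handed in, with the robot touching nothing.
It also fails if it takes over 72 s, if anything falls off the work surface, if the arm or the gripper's body presses on something with over 40 N, if the wrist force passes 120 N, or if a joint passes its speed limit or range.

ROBOT

A 7-joint arm with a two-finger parallel gripper is mounted at the origin on the work surface. World frame = base frame: x ahead of the robot, y to its left, z up, the work surface at z = 0. Lengths are in m, angles in rad, forces in N, time in s.
With the tool pointing down it reaches from about 0.4 to 0.85 m from the base axis. Payload 10.4 kg.
Tool frame: the origin (TCP) lies at the very end of the fingers, on their centre line; the grasp point (between the pads) lies 19 mm behind it; x points along the fingers, y is the direction in which the jaws open and shut, and the axes are right-handed (so a half turn about x gives the same grasp; the last joint's range is limited). The gripper opens to 87 mm and grips with 3 to 60 N. Pads are 19 mm wide; open, the fingers measure 117 mm over their backs; the gripper's body (75 mm by 190 mm) begins 51 mm behind the grasp point.
Start: joints at [-1.187, 0.332, -0.065, 1.46, 0.022, 1.35, -0.088], TCP at [0.247, 0.574, 0.223] pointing down, gripper open.
Joint ranges: [-2.6, 2.6], [-0.5, 2.12], [-1.47, 1.34], [0.16, 2.42], [-1.27, 4.41], [0.06, 2.06], [-2.6, 2.6]. Speed limits (rad/s): [2.22, 2.22, 2.79, 2.79, 3.14, 3.14, 3.14].

INTERFACE

Orientations are given as a unit quaternion [w, x, y, z].
In Python, from rig import arm gives the robot as it stands.
- The arm moves only by the tool play_rows, never from a script. Its argument "rows" is one flat list of numbers, 4 for each row, row after row: the shift along the tool's x, y, z in m, then the turn about the tool's x in degrees. A call has 1 to 10 rows; each row is the pose to reach, as a shift and turn from the pose commanded when the call began, along the tool's axes at that moment; what a row does not reach only later rows make up. A row lasts 1/10 s, in which the tool goes at most 50 mm and 8.59 degrees, less where a joint would pass 70% of its speed; a pose out of reach is approached as far as the arm can. A call with a gripper value outside its range is refused whole. "fingers" is the opening, from 0 (shut) to 1 (fully open), set as the call begins (left out, the last holds). The fingers move at their own pace and stop on an object; "force" is the grip in N (left out, the last holds). Time passes only in rows, so rows that repeat a pose let the fingers close. It gives the time, the measured TCP pose, the force and the opening at its end, in the units of the state.
- arm.get_state(): the state, without advancing time (a new reading comes with each control period).
- arm.get_image(name): name is "scene" or "top"; returns a dict with "frame" (480x640x3 uint8, red, green, blue), "intrinsics" (3x3 intrinsics, pixels), "world_to_cam" (4x4, takes a point from world to camera coordinates). Camera axes: x right, y up, looking along -z (the intrinsics and any distortion apply to the point x, -y, -z); pixel columns grow to the right and rows downward; lengths in m; the calibration is good to about 2 mm. A picture is of the moment at which its call begins. There is no depth.
- arm.close_job(): hands the job in, once; it reports no verdict.
The state is a dict: "t": time; "joint_positions": joint angles; "joint_vel": joint speeds; "tau": joint torques, N m; "position": TCP position; "orientation": TCP orientation; "wrist_force": force on the tool from outside, world axes, zero at the start; "torque": the same for the moment, N m; "grip_width": opening from 0.0 (shut) to 1.0 (fully open).
Only numpy, scipy, OpenCV 4.12 (cv2) and the standard library are available. Lean on these libraries where they do the work, as an engineer would, in place of code of your own. Each camera call takes 0.05 s, during which the arm holds its last target.

## Working session

There is one attempt and no reset: what is moved stays moved. The work goes in short steps, Python scripts to look and compute and a tool call to move; the robot and the scene stay as the last step left them, time stands still between calls to the robot, and variables do not carry over. Pictures are saved under pics/ and viewed, and the job is handed in when it is done.

Besides the shell and the picture viewer there is one more tool, called after ">>>" as name(argument=value, ...) on one line, values as JSON. play_rows: Moves the arm, as the interface text tells. Its arguments: {"type":"object","properties":{"rows":{"type":"array","items":{"type":"number"}},"fingers":{"type":"number"},"force":{"type":"number"}},"required":["rows"]}

```bash
mkdir -p pics; ls; cat > h.py <<'E'
from rig import arm
import numpy as np, cv2
def snap(name,fn):
    d=arm.get_image(name); cv2.imwrite('pics/'+fn+'.png',d['frame'][:,:,::-1]); np.savez('pics/'+fn+'.npz',K=d['intrinsics'],T=d['world_to_cam'],f=d['frame']); return d
def ray(fn,u,v,z):
    d=np.load('pics/'+fn+'.npz'); K,T=d['K'],d['T']
    p=np.linalg.inv(K)@[u,v,1]; p=np.array([p[0],-p[1],-p[2]])
    R,t=T[:3,:3],T[:3,3]; c=-R.T@t; w=R.T@p
    return c+w*(z-c[2])/w[2]
def proj(fn,P):
    d=np.load('pics/'+fn+'.npz'); K,T=d['K'],d['T']
    q=T[:3,:3]@np.array(P)+T[:3,3]; q=K@[q[0],-q[1],-q[2]]; return q[:2]/q[2]
def crop(fn,x0,y0,w,h,s,out):
    im=cv2.imread('pics/'+fn+'.png')[y0:y0+h,x0:x0+w]
    cv2.imwrite('pics/'+out+'.png',cv2.resize(im,None,fx=s,fy=s,interpolation=cv2.INTER_CUBIC))
E
python3 - <<'E'
from h import *
d=snap('top','t0');d2=snap('scene','s0')
print({k:v for k,v in d.items() if k!='frame'},{k:v for k,v in d2.items() if k!='frame'}); print(arm.get_state())
E
```

```text
pics
{'intrinsics': array([[433.59976152,   0.        , 317.21357869],
       [  0.        , 433.59976152, 237.42959   ],
       [  0.        ,   0.        ,   1.        ]]), 'world_to_cam': array([[ 0.01886763, -0.99960397,  0.02087867,  0.00868448],
       [ 0.99820032,  0.02002181,  0.05652651, -0.5943948 ],
       [-0.05692215,  0.01977458,  0.99818277, -0.95607518],
       [ 0.        ,  0.        ,  0.        ,  1.        ]])} {'intrinsics': array([[449.84983755,   0.        , 318.26154039],
       [  0.        , 449.84983755, 241.00131571],
       [  0.        ,   0.        ,   1.        ]]), 'world_to_cam': array([[-0.57850622,  0.81564552,  0.00727593,  0.35070858],
       [-0.48414223, -0.35053517,  0.8017053 ,  0.24317751],
       [ 0.65645781,  0.46026892,  0.59767522, -1.39244533],
       [ 0.        ,  0.        ,  0.        ,  1.        ]])}
{'t': 0.1, 'joint_positions': array([-1.18662218,  0.33282965, -0.06467573,  1.46085833,  0.02157166,
        1.34992308, -0.08851683]), 'joint_vel': array([-0.00054746, -0.00154462, -0.00090592, -0.001951  ,  0.00220581,
       -0.00011238, -0.00045348]), 'tau': array([ 1.15095034e-03, -6.24542642e+01,  2.43587483e-02, -3.90719068e+01,
       -6.15755143e-02,  3.65308486e-02,  1.00693594e-04]), 'position': array([0.24714767, 0.57366939, 0.22181987]), 'orientation': array([ 0.69244946,  0.14237482,  0.69261027, -0.14329746]), 'wrist_force': array([0.14044566, 0.33631287, 0.48203839]), 'torque': array([0.03080012, 0.0295263 , 0.01090953]), 'grip_width': 0.9988072432712481}
```

View pics/t0.png

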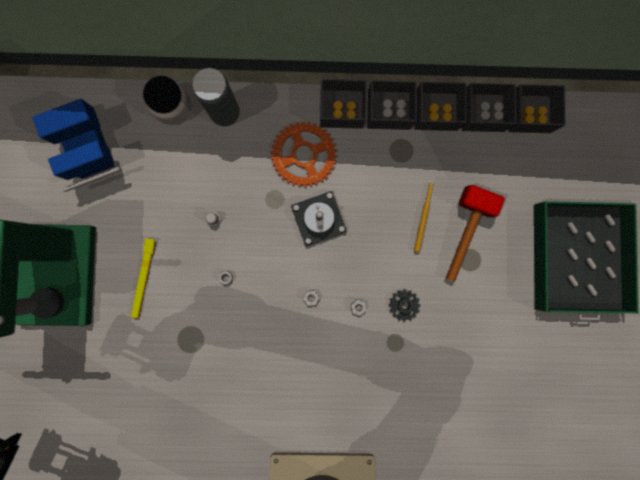

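View pics/s0.png

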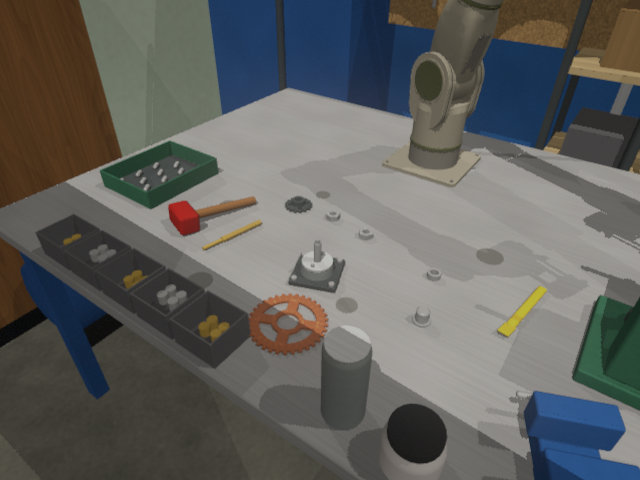

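```bash
python3 - <<'E'
from h import *
crop('t0',270,170,100,90,8,'c1');crop('t0',370,270,70,70,8,'c2');crop('t0',190,195,70,100,6,'c3');crop('t0',295,280,80,40,8,'c4')
crop('s0',270,180,190,160,4,'c5')
E
```

```text
(no output)
```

View pics/c1.png

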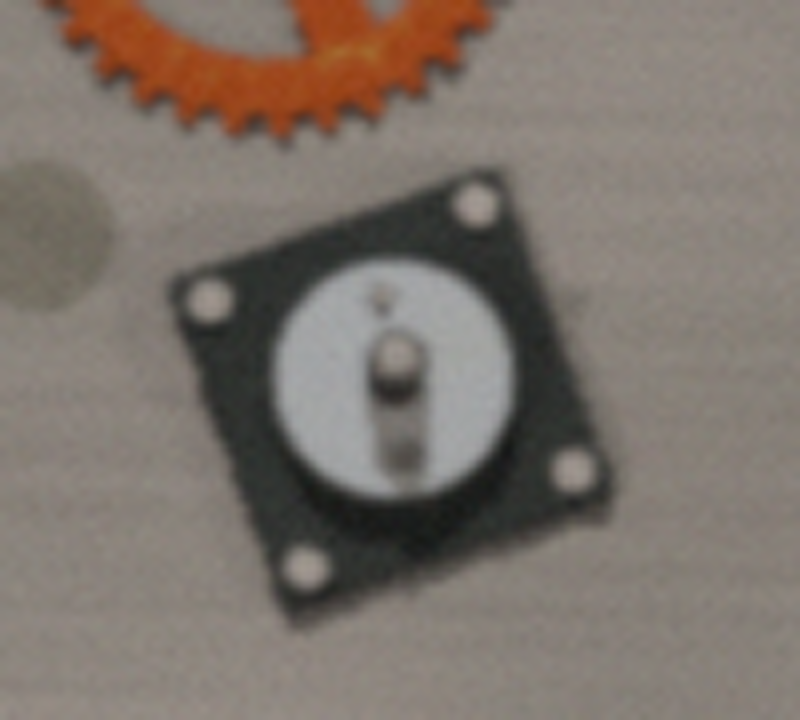

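View pics/c2.png

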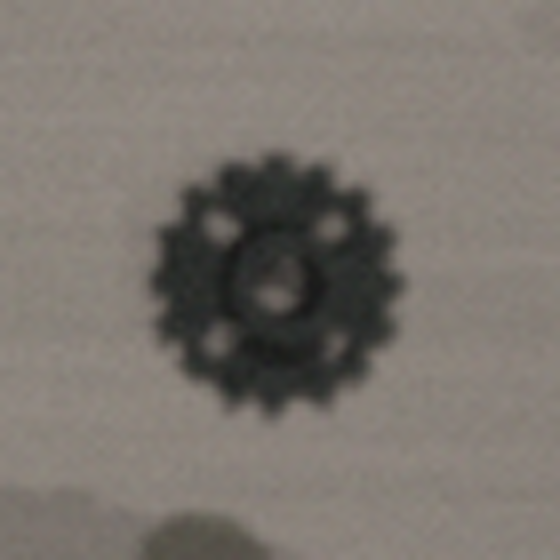

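View pics/c3.png

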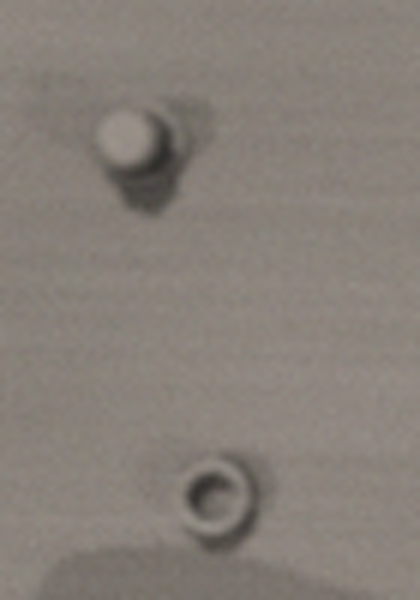

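View pics/c4.png

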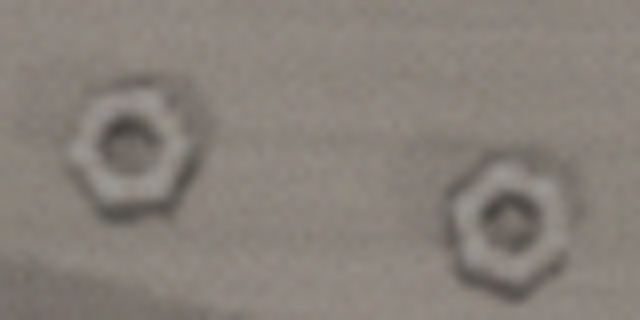

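View pics/c5.png

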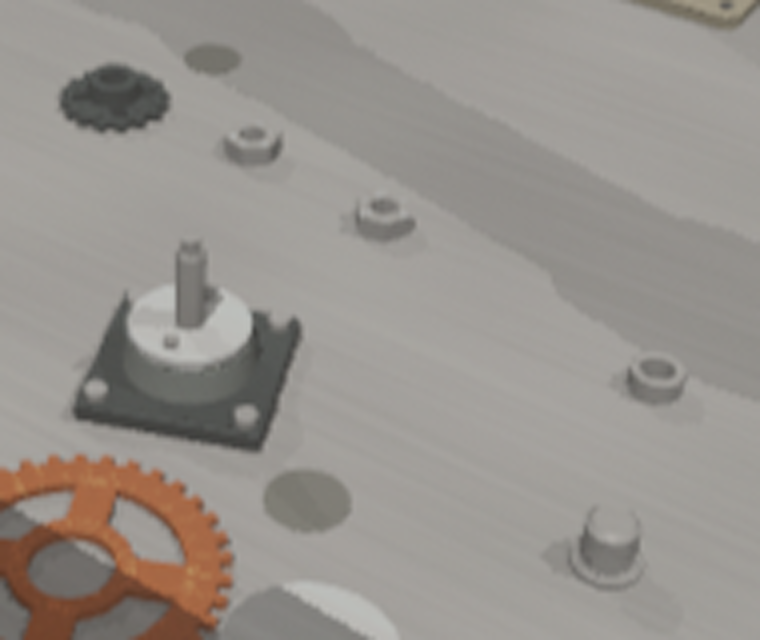

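```bash
cat >> h.py <<'E'
def c2p(x,y,x0,y0,s): return x0+(x+.5)/s-.5, y0+(y+.5)/s-.5
E
python3 - <<'E'
from h import *
np.set_printoptions(precision=4,suppress=True)
def T(l,x,y,z): print(l,ray('t0',*x_,z) if False else ray('t0',*x,z))
def S(l,c,z): print('S',l,ray('s0',*c2p(*c,270,180,4),z))
T('hub',c2p(395,378,270,170,8),0,.04);T('dogA',c2p(381,297,270,170,8),0,.046);T('pin',c2p(397,352,270,170,8),0,.093)
S('hub',(190,325),.04);S('dogA',(171,341),.046);S('dogB',(213,295),.046);S('pin',(191,244),.093)
for c in [(475,204),(573,470),(305,567),(210,300)]: T('bolt',c2p(*c,270,170,8),0,.014)
T('spr boss',c2p(276,280,370,270,8),0,.022);S('spr boss',(115,76),.022);S('spr plate',(115,98),.008)
for c in [(219,224),(333,225),(338,346),(217,341)]: T('win',c2p(*c,370,270,8),0,.006)
T('spacer',c2p(214,495,190,195,6),0,.014);S('spacer',(656,369),.014)
T('cap',c2p(129,138,190,195,6),0,.029);S('cap',(613,520),.029);S('capfl',(607,558),.005)
E
```

```text
hub [0.6382 0.0178 0.04  ]
dogA [0.6597 0.0222 0.046 ]
pin [0.6394 0.0186 0.093 ]
S hub [0.6395 0.0203 0.04  ]
S dogA [0.6617 0.0242 0.046 ]
S dogB [0.618  0.0199 0.046 ]
S pin [0.6397 0.0207 0.093 ]
bolt [ 0.6908 -0.0045  0.014 ]
bolt [ 0.6159 -0.0335  0.014 ]
bolt [0.5871 0.0415 0.014 ]
bolt [0.6619 0.0698 0.014 ]
spr boss [ 0.4484 -0.1754  0.022 ]
S spr boss [ 0.4414 -0.1807  0.022 ]
S spr plate [ 0.4451 -0.1781  0.008 ]
win [ 0.4623 -0.1626  0.006 ]
win [ 0.4626 -0.195   0.006 ]
win [ 0.4287 -0.1966  0.006 ]
win [ 0.4295 -0.1624  0.006 ]
spacer [0.5017 0.2235 0.014 ]
S spacer [0.4988 0.2236 0.014 ]
cap [0.6326 0.2558 0.029 ]
S cap [0.6299 0.257  0.029 ]
S capfl [0.6309 0.2581 0.005 ]
```

```bash
python3 - <<'E'
from h import *
np.set_printoptions(precision=4,suppress=True)
im=np.load('pics/t0.npz')['f'].astype(float)
g=im.mean(2)
def sil(x0,y0,w,h,m,z):
    g_=g[y0:y0+h,x0:x0+w]; mask=m(g_).astype(np.uint8)
    n,l,st,c=cv2.connectedComponentsWithStats(mask); k=1+np.argmax(st[1:,4])
    pts=cv2.findContours((l==k).astype(np.uint8),cv2.RETR_EXTERNAL,cv2.CHAIN_APPROX_NONE)[0][0]
    (u,v),r=cv2.minEnclosingCircle(pts); e=cv2.fitEllipse(pts)
    print(st[k],(u+x0,v+y0),r,e[0][0]+x0,e[0][1]+y0,e[1],ray('t0',e[0][0]+x0,e[0][1]+y0,z),ray('t0',u+x0,v+y0,z))
print(np.median(g[280:330,375:385]))
sil(380,280,50,50,lambda a:a<85,.004)
print(np.median(g[180:260,300:340]))
sil(295,195,50,45,lambda a:a>120,.040); 
print(g[205:235:3,302:338:3].astype(int))
s=cv2.resize(im[:,:,::-1].astype(np.uint8)[195:240,298:343],None,fx=14,fy=14,interpolation=cv2.INTER_CUBIC).astype(float)
cv2.imwrite('pics/hub.png',np.clip((s-100)*2.0,0,255))
f=np.load('pics/s0.npz')['f'][236:280,292:342][:,:,::-1]
s=cv2.resize(f,None,fx=14,fy=14,interpolation=cv2.INTER_CUBIC).astype(float); cv2.imwrite('pics/hubs.png',np.clip((s-80)*1.7,0,255))
E
```

```text
131.66666666666666
[  9   9  31  33 710] (404.2461929321289, 305.032995223999) 16.034984588623047 403.9479331970215 305.07276153564453 (29.32245445251465, 30.207918167114258) [ 0.4455 -0.1791  0.004 ] [ 0.4456 -0.1798  0.004 ]
124.33333333333333
[ 10   8  29  29 574] (318.79090881347656, 216.66363716125488) 14.605594635009766 318.667028427124 216.5265655517578 (26.919517517089844, 28.024377822875977) [0.6388 0.0184 0.04  ] [0.6385 0.0181 0.04  ]
[[ 47  49  64 149 162 143 164 165 150  66  44  48]
 [ 47  52 148 166 164 112 162 163 163 158  57  46]
 [ 45 106 163 164 164 143 132 162 162 165 126  42]
 [ 43 151 162 158 159 120 141 128 161 162 156  43]
 [ 51 153 163 163 159  65  73 129 167 162 163  47]
 [ 42 148 165 165 162  83  73 130 163 166 154  44]
 [ 45  96 162 164 164 117 113 134 166 163 113  42]
 [ 47  39 147 162 165 116  81 127 165 154  38  44]
 [ 50  46  40 130 163 148 107 136 137  42  27  49]
 [ 51  50  33  27  51  73  65  48  29  28  36  47]][ WARN:0@0.183] global loadsave.cpp:1063 imwrite_ Unsupported depth image for selected encoder is fallbacked to CV_8U.
```

View pics/hub.png

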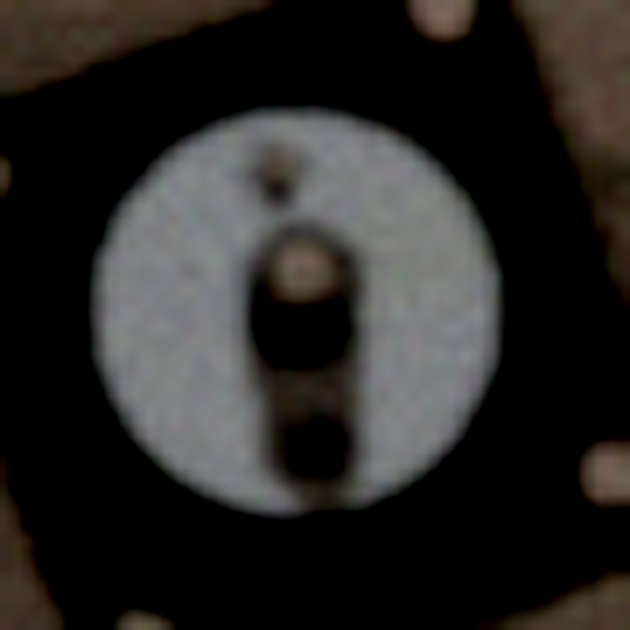

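View pics/hubs.png

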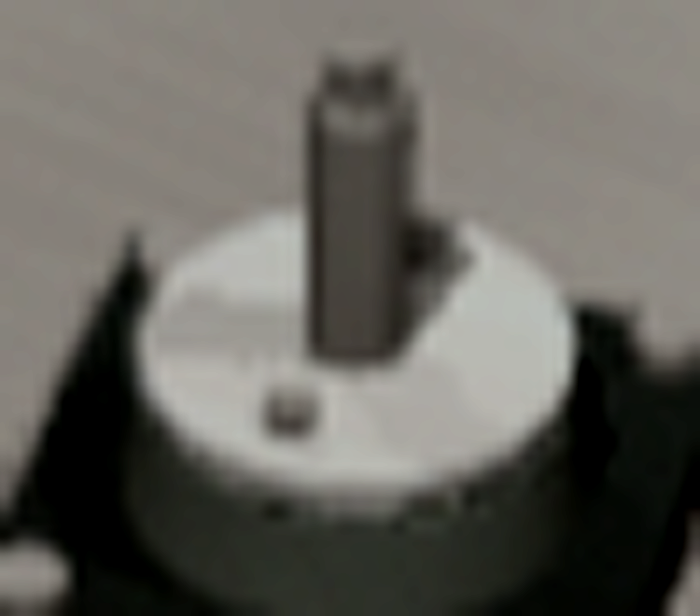

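```bash
python3 - <<'E'
from h import *
np.set_printoptions(precision=4,suppress=True)
c=np.array([.6388,.0184])
pS=ray('s0',*c2p(357,352,292,236,14),.04); print('spindle base centre-ish scene',pS)
print('dogA top',ray('t0',*c2p(276,160,298,195,14),.046)[:2]-c)
# scene correction: project hub centre vs seen ellipse centre
print('proj hub centre scene crop',(proj('s0',[*c,.04])-[292,236]+.5)*14-.5,'top crop',(proj('t0',[*c,.04])-[298,195]+.5)*14-.5)
for a in [4,6,8,10,12,14]:
    o=[]
    for s in (1,-1):
        p=[c[0]+s*.0225*np.cos(np.radians(a)),c[1]+s*.0225*np.sin(np.radians(a)),.046]
        o+=[(proj('t0',p)-[298,195]+.5)*14-.5,(proj('s0',p)-[292,236]+.5)*14-.5]
    print(a,*o)
E
```

```text
spindle base centre-ish scene [0.6391 0.0198 0.04  ]
dogA top [0.0225 0.0037]
proj hub centre scene crop [350.447  347.4823] top crop [295.7613 307.9747]
4 [289.3264 160.5793] [270.2778 398.2239] [304.0798 447.693 ] [428.4133 236.8235]
6 [284.3073 160.9077] [274.8748 399.9821] [309.1116 447.3578] [423.9161 235.177 ]
8 [279.3031 161.4102] [279.5689 401.6375] [314.1281 446.8477] [419.334  233.6286]
10 [274.3198 162.0862] [284.3539 403.188 ] [319.123  446.1633] [414.6725 232.1799]
12 [269.3635 162.9348] [289.224  404.6315] [324.0904 445.3055] [409.9369 230.8326]
14 [264.4402 163.955 ] [294.1729 405.966 ] [329.024  444.2752] [405.1328 229.5882]
```

```bash
cat >> h.py <<'E'
from scipy.spatial.transform import Rotation as Ro
def axes():
    s=arm.get_state(); q=s['orientation']; R=Ro.from_quat([q[1],q[2],q[3],q[0]]).as_matrix(); return s,R
def go(target,jaw=None):
    """shift in tool axes to target; turn in deg to set jaw (tool y) heading in world, mod 180"""
    s,R=axes(); d=R.T@(np.array(target)-s['position'])
    y=np.degrees(np.arctan2(R[1,1],R[0,1]))
    t=0
    if jaw is not None:
        t=-((jaw-y+90)%180-90) # turn about tool x (down) is negative heading
    print('t %.2f pos'%s['t'],s['position'].round(4),'F',s['wrist_force'].round(2),'grip mm %.1f'%(s['grip_width']*87),'jaw %.2f'%y,'tilt',R[:,0].round(4))
    print('shift',d.round(4),'turn %.2f'%t,'q7 %.2f'%s['joint_positions'][6])
E
python3 - <<'E'
from h import *
s,R=axes();print(R.round(3)); go([.4455,-.179,.08],90)
go([.4455,-.179,.08],45+90)
E
```

```text
[[-0.     0.396  0.918]
 [-0.001  0.918 -0.396]
 [-1.    -0.001  0.   ]]
t 0.10 pos [0.2471 0.5737 0.2218] F [0.14 0.34 0.48] grip mm 86.9 jaw 66.69 tilt [-5.0e-04 -1.2e-03 -1.0e+00]
shift [ 0.1427 -0.6126  0.48  ] turn -23.31 q7 -0.09
t 0.10 pos [0.2471 0.5737 0.2218] F [0.14 0.34 0.48] grip mm 86.9 jaw 66.69 tilt [-5.0e-04 -1.2e-03 -1.0e+00]
shift [ 0.1427 -0.6126  0.48  ] turn -68.31 q7 -0.09
```

>>> play_rows(rows=[0, -0.02, 0.03, -3, 0, -0.045, 0.074, -6, 0, -0.07, 0.115, -9, 0, -0.095, 0.157, -12, 0, -0.12, 0.198, -15, 0, -0.145, 0.24, -18, 0, -0.17, 0.281, -20, 0, -0.195, 0.323, -22, 0, -0.22, 0.364, -23.3, 0, -0.225, 0.372, -23.3], fingers=0.8, force=25)

```text
t: 1.1
position: [0.5028, 0.2139, 0.2224]
orientation: [0.707, 0.002, 0.707, -0.003]
wrist_force: [-1.2, 0.2, -0.5]
grip_width: 0.802
```

```bash
python3 -c "
from h import *
go([.4455,-.179,.06],90)"
```

```text
t 1.10 pos [0.5028 0.2139 0.2224] F [-1.19  0.2  -0.49] grip mm 69.8 jaw 89.57 tilt [ 8.0e-04 -2.1e-03 -1.0e+00]
shift [ 0.1632 -0.393  -0.0545] turn -0.43 q7 1.10
```

>>> play_rows(rows=[0, -0.043, -0.006, 0, 0, -0.087, -0.012, 0, 0, -0.13, -0.018, 0, 0, -0.175, -0.024, 0, 0, -0.22, -0.03, 0, 0.02, -0.265, -0.036, 0, 0.05, -0.31, -0.042, 0, 0.09, -0.35, -0.048, 0, 0.125, -0.385, -0.054, 0, 0.14, -0.393, -0.0545, 0])

```text
t: 2.1
position: [0.4432, -0.1755, 0.0804]
orientation: [0.706, 0.001, 0.708, -0.001]
wrist_force: [0.5, 1.1, 0.1]
grip_width: 0.8
```

```bash
python3 -c "
from h import *
go([.4455,-.179,.0105],90)"
```

```text
t 2.10 pos [ 0.4432 -0.1755  0.0804] F [0.47 1.1  0.05] grip mm 69.6 jaw 89.80 tilt [-2.e-03 -5.e-04 -1.e+00]
shift [ 0.0699 -0.0035  0.0024] turn -0.20 q7 1.93
```

>>> play_rows(rows=[0.025, -0.002, 0.001, 0, 0.05, -0.002, 0.001, 0, 0.05, -0.002, 0.001, 0, 0.05, -0.002, 0.001, 0])

```text
t: 2.5
position: [0.4462, -0.1746, 0.0328]
orientation: [0.707, 0.0, 0.707, -0.0]
wrist_force: [-0.7, 0.1, 0.4]
grip_width: 0.796
```

```bash
python3 -c "
from h import *
go([.4455,-.179,.0105],90)
snap('top','t1');snap('scene','s1')
crop('t1',350,250,110,110,7,'t1c');crop('s1',250,120,120,120,6,'s1c')
go([.4455,-.179,.0105],90)
"
```

```text
t 2.50 pos [ 0.4462 -0.1746  0.0328] F [-0.68  0.09  0.42] grip mm 69.3 jaw 90.00 tilt [-0.001 -0.    -1.   ]
shift [ 0.0223 -0.0044 -0.0007] turn -0.00 q7 1.99
t 2.60 pos [ 0.4472 -0.1748  0.0338] F [-0.49 -0.46  1.05] grip mm 69.3 jaw 90.01 tilt [ 0.0017 -0.     -1.    ]
shift [ 0.0233 -0.0042 -0.0018] turn 0.01 q7 1.99
```

View pics/t1c.png

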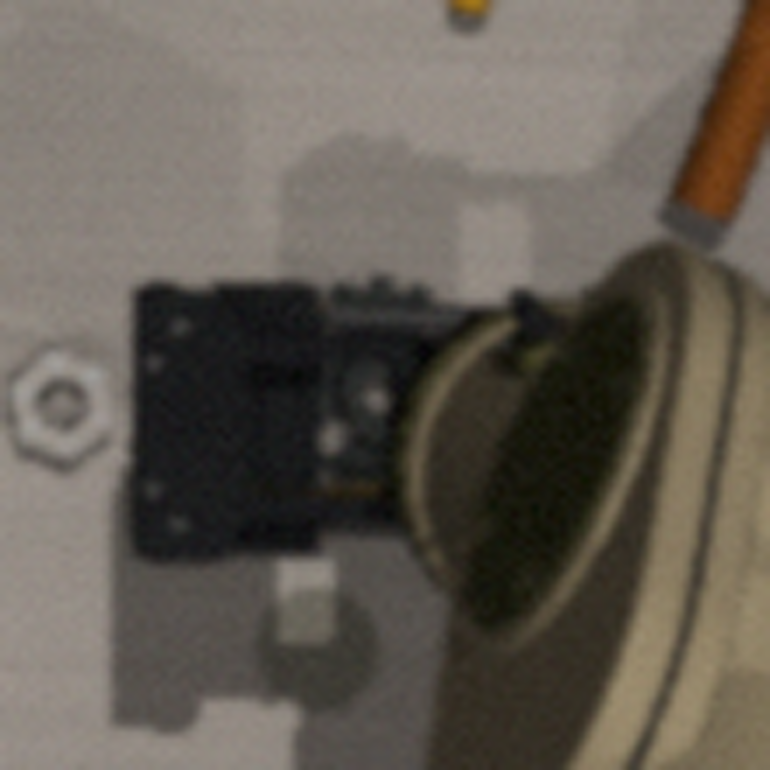

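View pics/s1c.png

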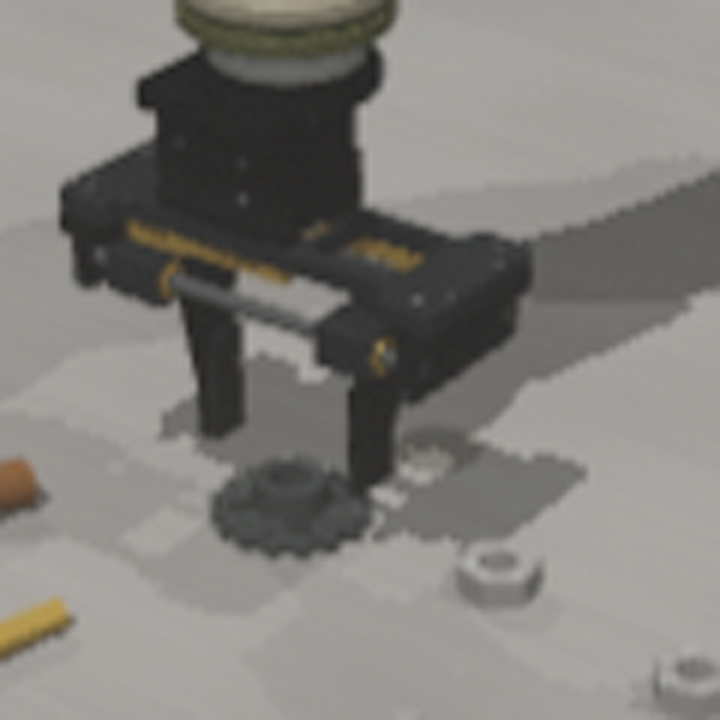

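```bash
python3 -c "
from h import *
print((proj('s1',[.4472,-.1748,.0338])-[250,120]+.5)*6)
print((proj('s1',[.4472,-.179,.0338])-[250,120]+.5)*6)
print((proj('s1',[.4455,-.179,.022])-[250,120]+.5)*6, (proj('s1',[.4455,-.179,.0])-[250,120]+.5)*6)
for x,y in [(.65,.07),(.65,-.07)]: pass
print(ray('s1',*c2p(295,458,250,120,6),.0338))
"
```

```text
[295.37706296 461.13036362]
[287.60851165 458.15386959]
[290.55358102 479.98427243] [291.54507187 523.01588208]
[ 0.4454326 -0.1760819  0.0338   ]
```

>>> play_rows(rows=[0.01, -0.004, -0.0015, 0, 0.022, -0.004, -0.0015, 0, 0.022, -0.004, -0.0015, 0])

```text
t: 2.9
position: [0.4437, -0.1785, 0.009]
orientation: [0.706, 0.0, 0.708, 0.0]
wrist_force: [-1.2, 1.2, -0.2]
grip_width: 0.798
```

>>> play_rows(rows=[0, 0, 0, 0, 0, 0, 0, 0, 0, 0, 0, 0, 0, 0, 0, 0, 0, 0, 0, 0], fingers=0.2, force=25)

```text
t: 3.4
position: [0.445, -0.1788, 0.0107]
orientation: [0.707, 0.0, 0.707, 0.0]
wrist_force: [0.1, -0.2, 0.1]
grip_width: 0.428
```

```bash
python3 -c "
from h import *
go([.4455,-.179,.0105],90)"
```

```text
t 3.40 pos [ 0.445  -0.1788  0.0107] F [ 0.06 -0.15  0.12] grip mm 37.2 jaw 90.00 tilt [ 3.e-04  0.e+00 -1.e+00]
shift [ 0.0002 -0.0002  0.0005] turn 0.00 q7 2.02
```

>>> play_rows(rows=[0, 0, 0, 0, 0, 0, 0, 0, 0, 0, 0, 0])

```text
t: 3.7
position: [0.445, -0.1788, 0.0106]
orientation: [0.707, 0.0, 0.707, -0.0]
wrist_force: [-1.1, -0.2, 2.2]
grip_width: 0.372
```

>>> play_rows(rows=[-0.03, 0, 0, 0, -0.08, 0, 0, 0, -0.12, 0, 0, 0, -0.12, 0, 0, 0])

```text
t: 4.1
position: [0.4476, -0.1797, 0.1352]
orientation: [0.71, -0.0, 0.704, -0.0]
wrist_force: [0.6, 0.7, -2.2]
grip_width: 0.371
```

```bash
python3 -c "
from h import *
go([.639,.0185,.13],54)
snap('top','t2');snap('scene','s2')
crop('s2',230,80,140,140,5,'s2c')
go([.639,.0185,.13],54)
"
```

```text
t 4.10 pos [ 0.4476 -0.1797  0.1352] F [ 0.63  0.75 -2.23] grip mm 32.2 jaw 89.97 tilt [ 8.1e-03 -6.0e-04 -1.0e+00]
shift [0.0067 0.1983 0.1913] turn 35.97 q7 1.91
t 4.20 pos [ 0.4451 -0.1786  0.1307] F [ 0.04  0.69 -2.36] grip mm 32.3 jaw 90.01 tilt [ 1.3e-03  5.0e-04 -1.0e+00]
shift [0.001  0.1971 0.194 ] turn 36.01 q7 1.91
```

View pics/s2c.png

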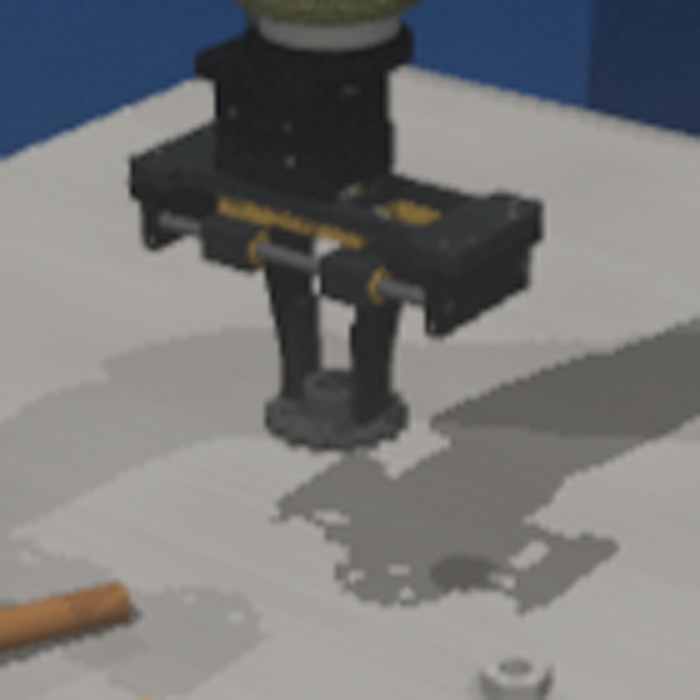

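>>> play_rows(rows=[0, 0.015, 0.015, 4, 0, 0.045, 0.044, 9, 0, 0.075, 0.074, 14, 0, 0.105, 0.103, 19, 0, 0.135, 0.133, 24, 0, 0.16, 0.157, 29, 0, 0.18, 0.177, 33, 0, 0.192, 0.189, 36, 0, 0.197, 0.194, 36, 0, 0.197, 0.194, 36])

```text
t: 5.2
position: [0.6382, 0.0185, 0.1285]
orientation: [0.672, 0.217, 0.674, -0.218]
wrist_force: [-1.0, -0.5, -2.2]
grip_width: 0.366
```

>>> play_rows(rows=[0, 0, 0, 0, 0, 0, 0, 0])

```text
t: 5.4
position: [0.6382, 0.0168, 0.1304]
orientation: [0.672, 0.219, 0.673, -0.219]
wrist_force: [0.0, 0.2, -1.2]
grip_width: 0.373
```

```bash
python3 -c "
from h import *
go([.639,.0185,.13],54)
snap('top','t3');snap('scene','s3')
crop('s3',250,160,140,120,6,'s3c');crop('t3',270,160,110,100,7,'t3c')
go([.639,.0185,.13],54)
for z in (.12,.128): print((proj('s3',[.639,.0185,z])-[250,160]+.5)*6)
"
```

```text
t 5.40 pos [0.6382 0.0168 0.1304] F [ 0.01  0.15 -1.2 ] grip mm 32.4 jaw 53.94 tilt [-5.e-04 -2.e-04 -1.e+00]
shift [ 0.0004  0.0018 -0.0003] turn -0.06 q7 1.01
t 5.50 pos [0.6385 0.0172 0.1307] F [ 0.46 -1.47 -2.11] grip mm 32.6 jaw 53.95 tilt [ 1.e-04  2.e-04 -1.e+00]
shift [ 0.0007  0.0013 -0.0003] turn -0.05 q7 1.01
[403.51613308 417.86591383]
[403.6443169  397.98733178]
```

View pics/s3c.png

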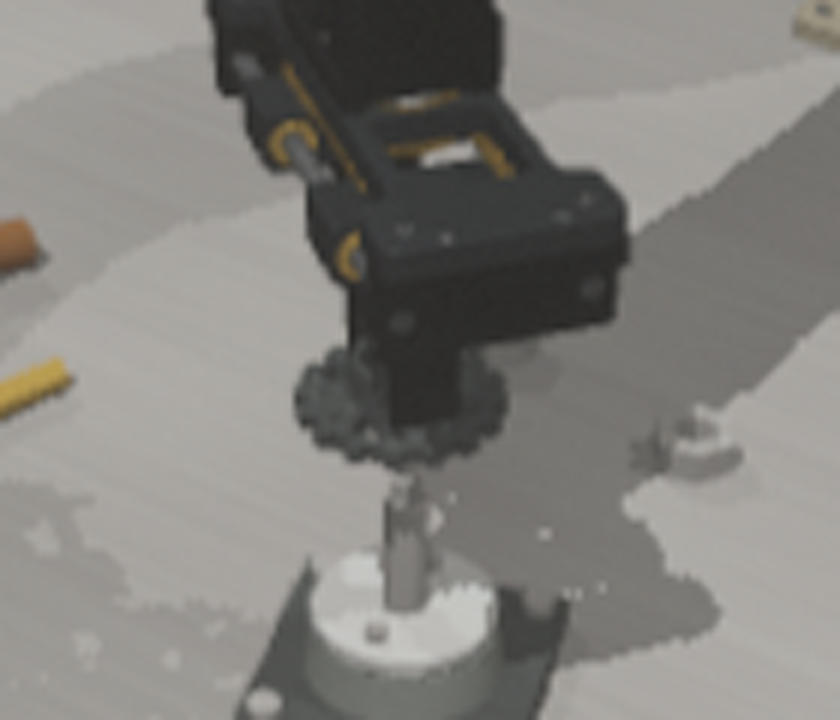

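View pics/t3c.png

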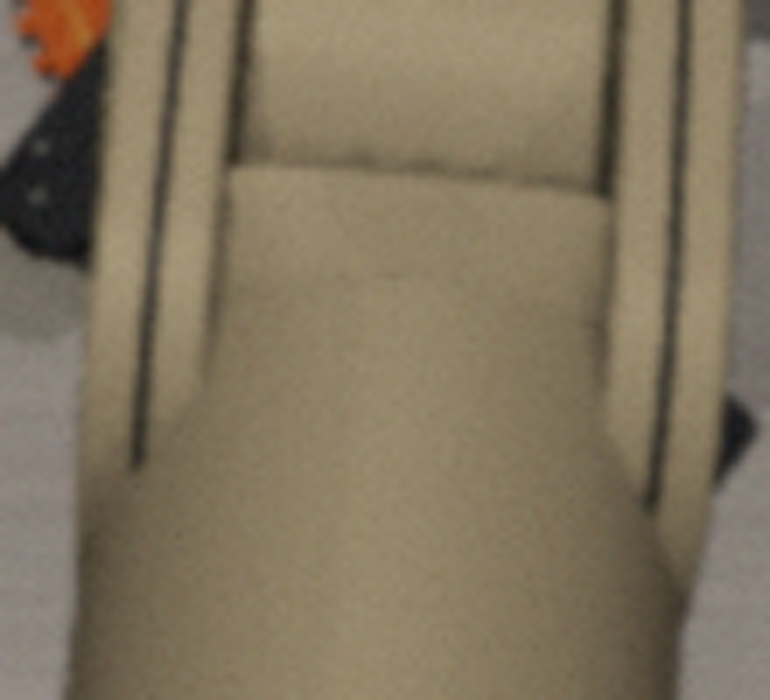

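>>> play_rows(rows=[0.01, 0.0013, 0.0007, 0, 0.022, 0.0013, 0.0007, 0, 0.024, 0.0013, 0.0007, 0, 0.026, 0.0013, 0.0007, 0, 0.029, 0.0013, 0.0007, 0, 0.032, 0.0013, 0.0007, 0, 0.034, 0.0013, 0.0007, 0])

```text
t: 6.2
position: [0.6402, 0.0188, 0.0964]
orientation: [0.673, 0.219, 0.672, -0.219]
wrist_force: [-0.3, 0.3, -1.2]
grip_width: 0.372
```

```bash
python3 -c "
from h import *
go([.639,.0185,.09],54)
"
```

```text
t 6.20 pos [0.6402 0.0188 0.0964] F [-0.28  0.32 -1.16] grip mm 32.3 jaw 53.99 tilt [ 1.e-04  1.e-04 -1.e+00]
shift [ 0.0064 -0.001  -0.0008] turn -0.01 q7 1.02
```

>>> play_rows(rows=[0.002, -0.0007, -0.0005, 0, 0.004, -0.0007, -0.0005, 0, 0.006, -0.0007, -0.0005, 0, 0.008, -0.0007, -0.0005, 0, 0.01, -0.0007, -0.0005, 0])

```text
t: 6.7
position: [0.6387, 0.0184, 0.0862]
orientation: [0.672, 0.218, 0.673, -0.219]
wrist_force: [-4.1, -0.9, 0.4]
grip_width: 0.374
```

```bash
python3 -c "
from h import *
go([.639,.0185,.065],54)
"
```

```text
t 6.70 pos [0.6387 0.0184 0.0862] F [-4.14 -0.87  0.38] grip mm 32.5 jaw 53.98 tilt [-1.5e-03 -1.0e-04 -1.0e+00]
shift [0.0212 0.0003 0.0002] turn -0.02 q7 1.02
```

>>> play_rows(rows=[0.004, -0.0003, -0.0004, 0, 0.008, -0.0003, -0.0004, 0, 0.012, -0.0003, -0.0004, 0, 0.016, -0.0003, -0.0004, 0, 0.02, -0.0003, -0.0004, 0, 0.022, -0.0003, -0.0004, 0])

```text
t: 7.3
position: [0.6385, 0.0184, 0.0638]
orientation: [0.672, 0.218, 0.673, -0.219]
wrist_force: [-5.7, -1.3, 1.8]
grip_width: 0.37
```

```bash
python3 -c "
from h import *
go([.639,.0185,.055],54)
"
```

```text
t 7.30 pos [0.6385 0.0184 0.0638] F [-5.74 -1.27  1.83] grip mm 32.2 jaw 53.99 tilt [-1.e-03 -1.e-04 -1.e+00]
shift [0.0088 0.0004 0.0004] turn -0.01 q7 1.03
```

>>> play_rows(rows=[0.001, -0.0008, -0.0007, 0, 0.003, -0.0008, -0.0007, 0, 0.004, -0.0008, -0.0007, 0, 0.005, -0.0008, -0.0007, 0])

```text
t: 7.7
position: [0.6383, 0.0185, 0.0596]
orientation: [0.673, 0.219, 0.672, -0.218]
wrist_force: [0.3, 0.2, -1.9]
grip_width: 0.367
```

```bash
python3 -c "
from h import *
go([.639,.0185,.055],54)
"
```

```text
t 7.70 pos [0.6383 0.0185 0.0596] F [ 0.32  0.23 -1.87] grip mm 32.0 jaw 54.00 tilt [ 1.e-03  2.e-04 -1.e+00]
shift [0.0046 0.0004 0.0005] turn -0.00 q7 1.03
```

Free now (force back to the sprocket's own weight). Feel downward for the dogs.

>>> play_rows(rows=[0.001, 0, 0, 0, 0.002, 0, 0, 0, 0.003, 0, 0, 0, 0.0035, 0, 0, 0])

```text
t: 8.1
position: [0.6378, 0.0183, 0.0559]
orientation: [0.672, 0.219, 0.673, -0.219]
wrist_force: [-1.1, 0.3, -1.5]
grip_width: 0.372
```

```bash
python3 -c "
from h import *
go([.639,.0185,.055],54)
"
```

```text
t 8.10 pos [0.6378 0.0183 0.0559] F [-1.08  0.26 -1.49] grip mm 32.4 jaw 53.99 tilt [-0.e+00  1.e-04 -1.e+00]
shift [0.0009 0.0008 0.0008] turn -0.01 q7 1.04
```

>>> play_rows(rows=[0.001, 0.0003, 0.0003, 0, 0.002, 0.0003, 0.0003, 0, 0.003, 0.0003, 0.0003, 0, 0.003, 0.0003, 0.0003, 0])

```text
t: 8.5
position: [0.6382, 0.0184, 0.0528]
orientation: [0.672, 0.219, 0.673, -0.219]
wrist_force: [-0.2, 0.1, -1.8]
grip_width: 0.372
```

```bash
python3 -c "
from h import *
go([.639,.0185,.0507],54)
"
```

```text
t 8.50 pos [0.6382 0.0184 0.0528] F [-0.21  0.13 -1.8 ] grip mm 32.4 jaw 53.99 tilt [-3.e-04  0.e+00 -1.e+00]
shift [0.0021 0.0006 0.0006] turn -0.01 q7 1.04
```

>>> play_rows(rows=[0.001, 0, 0, 0, 0.002, 0, 0, 0, 0.002, 0, 0, 0])

```text
t: 8.8
position: [0.6382, 0.0184, 0.0508]
orientation: [0.672, 0.219, 0.673, -0.219]
wrist_force: [0.5, 0.2, -2.0]
grip_width: 0.37
```

>>> play_rows(rows=[0.0007, 0, 0, 0, 0.0014, 0, 0, 0, 0.0014, 0, 0, 0])

```text
t: 9.1
position: [0.6382, 0.0184, 0.0495]
orientation: [0.672, 0.219, 0.673, -0.219]
wrist_force: [-0.2, 0.2, -1.1]
grip_width: 0.365
```

```bash
python3 -c "
from h import *
go([.639,.0185,.0507],54)
"
```

```text
t 9.10 pos [0.6382 0.0184 0.0495] F [-0.19  0.15 -1.11] grip mm 31.8 jaw 53.99 tilt [-2.e-04  1.e-04 -1.e+00]
shift [-0.0012  0.0006  0.0006] turn -0.01 q7 1.04
```

Underside now about 38.8 mm; keep feeling for the hub top.

>>> play_rows(rows=[0.0005, 0, 0, 0, 0.001, 0, 0, 0, 0.001, 0, 0, 0])

```text
t: 9.4
position: [0.6383, 0.0184, 0.0488]
orientation: [0.673, 0.219, 0.672, -0.218]
wrist_force: [-1.2, -0.0, 0.1]
grip_width: 0.37
```

>>> play_rows(rows=[0.0005, 0, 0, 0, 0.001, 0, 0, 0, 0.001, 0, 0, 0])

```text
t: 9.7
position: [0.6384, 0.0184, 0.0487]
orientation: [0.673, 0.219, 0.672, -0.218]
wrist_force: [-5.2, 0.3, 10.4]
grip_width: 0.37
```

>>> play_rows(rows=[-0.0012, 0, 0, 0, -0.0012, 0, 0, 0, -0.0012, 0, 0, 0, -0.0012, 0, 0, 0], fingers=0.7)

```text
t: 10.1
position: [0.6383, 0.0184, 0.0487]
orientation: [0.672, 0.219, 0.673, -0.219]
wrist_force: [-0.3, -0.4, -0.9]
grip_width: 0.64
```

>>> play_rows(rows=[-0.02, 0, 0, 0, -0.06, 0, 0, 0, -0.1, 0, 0, 0, -0.1, 0.03, -0.01, -8, -0.1, 0.06, -0.03, -16, -0.1, 0.09, -0.06, -24, -0.1, 0.12, -0.09, -32, -0.1, 0.13, -0.1, -36, -0.1, 0.13, -0.1, -36])

```text
t: 11.0
position: [0.6329, 0.186, 0.1484]
orientation: [0.707, -0.002, 0.707, 0.003]
wrist_force: [-0.5, -0.0, -0.4]
grip_width: 0.697
```

```bash
python3 -c "
from h import *
go([.5005,.2237,.04],90)
snap('scene','s4');snap('top','t4')
crop('s4',280,210,80,90,8,'s4c');crop('t4',280,180,80,80,8,'t4c')
go([.5005,.2237,.04],90)
"
```

```text
t 11.00 pos [0.6329 0.186  0.1484] F [-0.49 -0.01 -0.44] grip mm 60.6 jaw 90.34 tilt [-7.0e-04  1.4e-03 -1.0e+00]
shift [ 0.1086  0.0384 -0.1321] turn 0.34 q7 1.33
t 11.10 pos [0.634  0.1811 0.1487] F [ 0.06 -0.49 -0.58] grip mm 60.8 jaw 89.84 tilt [ 1.e-04 -8.e-04 -1.e+00]
shift [ 0.1087  0.0423 -0.1336] turn -0.16 q7 1.33
```

View pics/s4c.png

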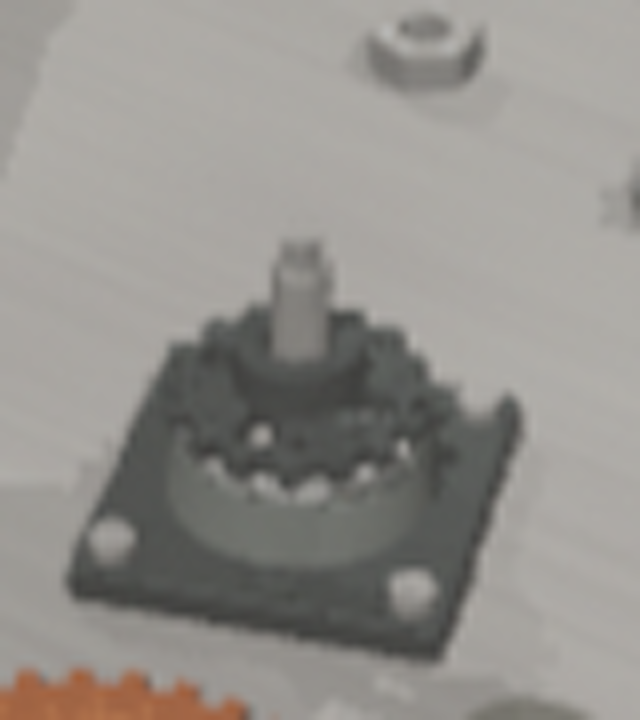

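View pics/t4c.png

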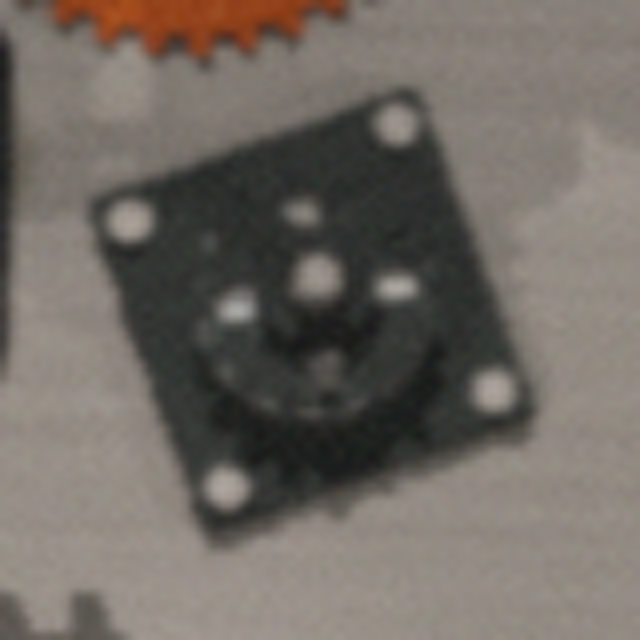

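```bash
python3 -c "
from h import *
for n,f,x,y in (('a','t0',212,264),('b','s0',422,262)):
    im=np.load('pics/'+f+'.npz')['f'][y:y+28,x:x+28][:,:,::-1]
    s=cv2.resize(im,None,fx=20,fy=20,interpolation=cv2.INTER_CUBIC).astype(float); cv2.imwrite('pics/sp'+n+'.png',np.clip((s-60)*1.6,0,255).astype(np.uint8))
def c20(f,p,x,y): return (proj(f,p)-[x,y]+.5)*20-.5
for f,x,y in (('t0',212,264),('s0',422,262)):
  for P in ((.5017,.2235),(.5,.2235)):
    for z in (0,.014):
      a=np.array([c20(f,[P[0]+.015*np.cos(t),P[1]+.015*np.sin(t),z],x,y) for t in np.linspace(0,6.28,60)]); print(f,P,z,a.min(0).round(),a.max(0).round())
"; python3 -c "
import cv2,numpy as np
a=cv2.imread('pics/spa.png');b=cv2.imread('pics/spb.png');cv2.imwrite('pics/spab.png',cv2.resize(np.hstack([a,b]),None,fx=.7,fy=.7))"
```

```text
t0 (0.5017, 0.2235) 0 [165. 134.] [431. 400.]
t0 (0.5017, 0.2235) 0.014 [139. 136.] [409. 406.]
t0 (0.5, 0.2235) 0 [164. 149.] [430. 415.]
t0 (0.5, 0.2235) 0.014 [138. 151.] [409. 421.]
s0 (0.5017, 0.2235) 0 [ 67. 229.] [353. 415.]
s0 (0.5017, 0.2235) 0.014 [ 86. 130.] [375. 315.]
s0 (0.5, 0.2235) 0 [ 73. 221.] [359. 406.]
s0 (0.5, 0.2235) 0.014 [ 93. 121.] [382. 306.]
```

View pics/spa.png

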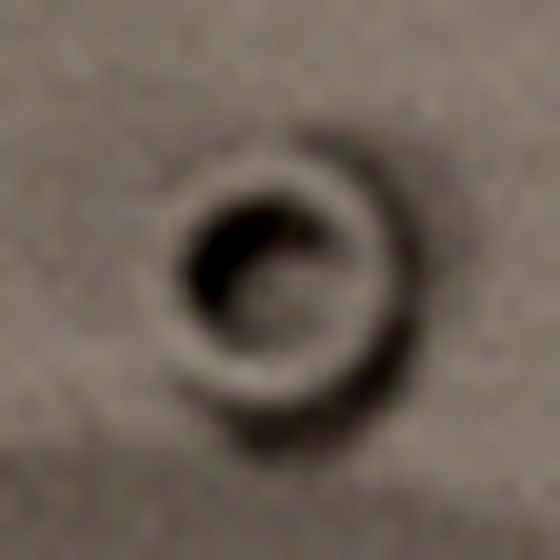

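View pics/spb.png

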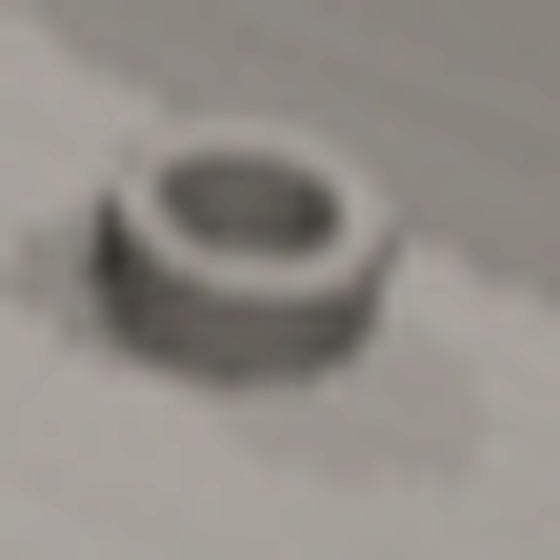

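>>> play_rows(rows=[0.01, 0.01, -0.03, 0, 0.03, 0.025, -0.065, 0, 0.06, 0.035, -0.1, 0, 0.09, 0.043, -0.125, 0, 0.11, 0.0427, -0.1335, 0, 0.114, 0.0427, -0.1335, 0, 0.114, 0.0427, -0.1335, 0])

```text
t: 11.8
position: [0.5014, 0.2234, 0.035]
orientation: [0.707, 0.001, 0.707, -0.001]
wrist_force: [0.6, -0.2, 0.3]
grip_width: 0.7
```

```bash
python3 -c "
from h import *
go([.5005,.2238,.0025],90)
"
```

```text
t 11.80 pos [0.5014 0.2234 0.035 ] F [ 0.65 -0.15  0.28] grip mm 60.9 jaw 89.80 tilt [ 3.e-04 -7.e-04 -1.e+00]
shift [ 0.0325  0.0004 -0.0009] turn -0.20 q7 1.16
```

>>> play_rows(rows=[0.015, 0.0004, -0.0008, 0, 0.027, 0.0004, -0.0008, 0, 0.032, 0.0004, -0.0008, 0, 0.032, 0.0004, -0.0008, 0])

```text
t: 12.2
position: [0.4998, 0.2248, 0.0025]
orientation: [0.707, 0.0, 0.707, -0.001]
wrist_force: [0.7, 0.7, 0.7]
grip_width: 0.698
```

>>> play_rows(rows=[0, 0, 0, 0, 0, 0, 0, 0, 0, 0, 0, 0, 0, 0, 0, 0, 0, 0, 0, 0, 0, 0, 0, 0], fingers=0.15)

```text
t: 12.8
position: [0.4996, 0.2256, 0.003]
orientation: [0.707, 0.0, 0.707, 0.0]
wrist_force: [-0.8, -0.1, 2.1]
grip_width: 0.326
```

```bash
python3 -c "
from h import *
go([.639,.0185,.12],90)
snap('scene','s5'); crop('s5',400,220,80,80,8,'s5c')
print((proj('s5',[.501,.2238,.014])-[400,220]+.5)*8)
"
```

```text
t 12.80 pos [0.4996 0.2256 0.003 ] F [-0.76 -0.14  2.06] grip mm 28.4 jaw 90.00 tilt [ 2.e-04  2.e-04 -1.e+00]
shift [-0.117  -0.207   0.1394] turn -0.00 q7 1.18
[270.48191105 423.74024987]
```

View pics/s5c.png

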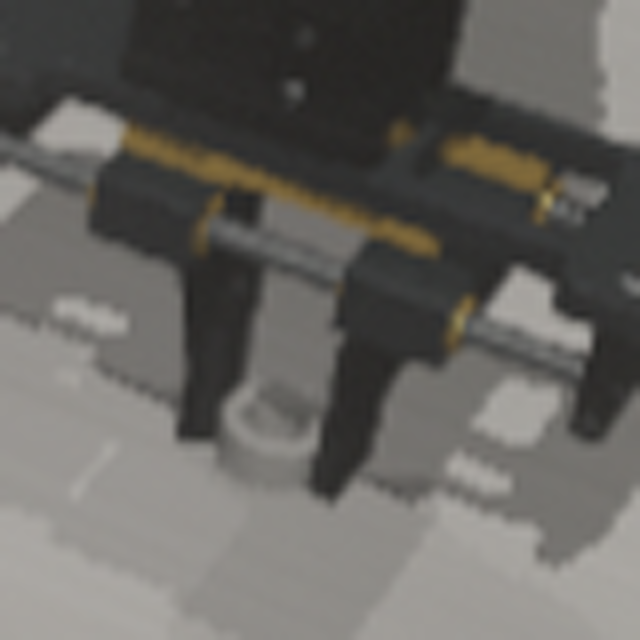

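>>> play_rows(rows=[-0.03, 0, 0, 0, -0.075, -0.01, 0.005, 0, -0.115, -0.035, 0.022, 0, -0.117, -0.07, 0.045, 0, -0.117, -0.105, 0.069, 0, -0.117, -0.14, 0.092, 0, -0.117, -0.175, 0.116, 0, -0.117, -0.197, 0.131, 0, -0.117, -0.207, 0.138, 0, -0.117, -0.207, 0.138, 0])

```text
t: 13.85
position: [0.6377, 0.017, 0.1194]
orientation: [0.707, 0.001, 0.707, -0.001]
wrist_force: [-0.9, 1.0, -0.9]
grip_width: 0.328
```

>>> play_rows(rows=[0, 0, 0, 0, 0, 0, 0, 0])

```text
t: 14.05
position: [0.6369, 0.0207, 0.1198]
orientation: [0.707, -0.0, 0.707, 0.001]
wrist_force: [-0.6, -0.1, -1.2]
grip_width: 0.321
```

```bash
python3 -c "
from h import *
go([.6375,.0185,.098],90)
snap('scene','s6'); crop('s6',280,170,80,80,8,'s6c')
go([.6375,.0185,.098],90)
print((proj('s6',[.6385,.0185,.12])-[280,170]+.5)*8)
"
```

```text
t 14.05 pos [0.6369 0.0207 0.1198] F [-0.58 -0.15 -1.24] grip mm 27.9 jaw 90.13 tilt [-4.0e-04  1.2e-03 -1.0e+00]
shift [ 0.0218 -0.0022  0.0006] turn 0.13 q7 1.61
t 14.10 pos [0.637  0.0205 0.1199] F [-0.01 -0.18 -1.48] grip mm 28.5 jaw 90.13 tilt [-3.e-04  1.e-03 -1.e+00]
shift [ 0.0218 -0.002   0.0005] turn 0.13 q7 1.61
[299.19156039 476.21393211]
```

View pics/s6c.png

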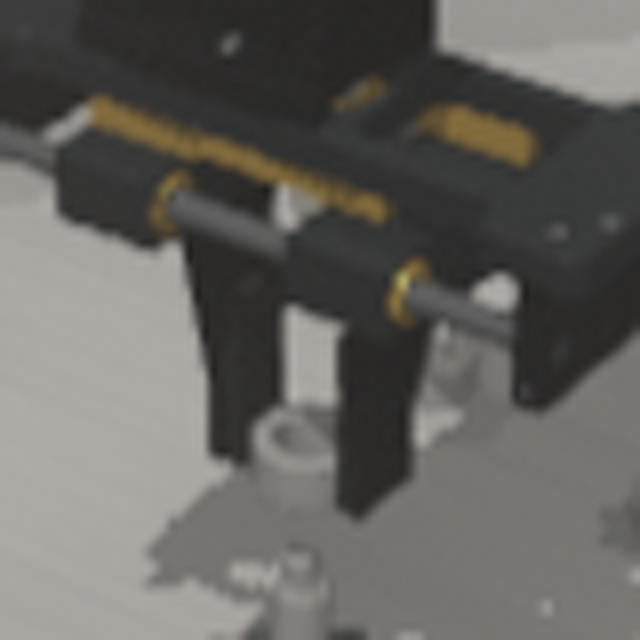

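>>> play_rows(rows=[0.005, -0.002, 0.0005, 0, 0.015, -0.002, 0.0005, 0, 0.021, -0.002, 0.0005, 0, 0.023, -0.002, 0.0005, 0, 0.026, -0.002, 0.0005, 0, 0.028, -0.002, 0.0005, 0])

```text
t: 14.7
position: [0.638, 0.0164, 0.0916]
orientation: [0.707, 0.0, 0.707, -0.0]
wrist_force: [-0.3, 0.3, -0.0]
grip_width: 0.328
```

```bash
python3 -c "
from h import *
go([.6375,.0185,.080],90)
"
```

```text
t 14.70 pos [0.638  0.0164 0.0916] F [-0.33  0.35 -0.02] grip mm 28.5 jaw 89.99 tilt [-0.e+00  1.e-04 -1.e+00]
shift [ 0.0116  0.0021 -0.0005] turn -0.01 q7 1.62
```

>>> play_rows(rows=[0, 0.0005, 0, 0, 0, 0.0005, 0, 0, 0, 0.0005, 0, 0])

```text
t: 15.0
position: [0.6381, 0.0169, 0.0921]
orientation: [0.707, 0.0, 0.707, 0.0]
wrist_force: [0.5, -0.4, -0.9]
grip_width: 0.333
```

```bash
python3 -c "
from h import *
go([.6375,.0185,.080],90)
"
```

```text
t 15.00 pos [0.6381 0.0169 0.0921] F [ 0.47 -0.35 -0.9 ] grip mm 28.9 jaw 89.99 tilt [ 4.e-04  2.e-04 -1.e+00]
shift [ 0.0121  0.0016 -0.0006] turn -0.01 q7 1.62
```

>>> play_rows(rows=[0, 0.0015, -0.0003, 0, 0.001, 0.0015, -0.0003, 0, 0.003, 0.0015, -0.0003, 0, 0.005, 0.0015, -0.0003, 0, 0.007, 0.0015, -0.0003, 0, 0.009, 0.0015, -0.0003, 0, 0.01, 0.0015, -0.0003, 0])

```text
t: 15.7
position: [0.6376, 0.0184, 0.0815]
orientation: [0.707, 0.0, 0.707, -0.0]
wrist_force: [0.2, 0.2, -0.3]
grip_width: 0.325
```

```bash
python3 -c "
from h import *
go([.6375,.0185,.063],90)
"
```

```text
t 15.70 pos [0.6376 0.0184 0.0815] F [ 0.16  0.22 -0.26] grip mm 28.3 jaw 89.99 tilt [-3.e-04  0.e+00 -1.e+00]
shift [ 0.0185  0.0001 -0.0001] turn -0.01 q7 1.62
```

>>> play_rows(rows=[0.004, 0, 0, 0, 0.008, 0, 0, 0, 0.012, 0, 0, 0, 0.015, 0, 0, 0, 0.0165, 0, 0, 0, 0.0165, 0, 0, 0])

```text
t: 16.3
position: [0.6375, 0.0184, 0.0651]
orientation: [0.707, 0.0, 0.707, -0.0]
wrist_force: [-0.7, -0.2, -0.4]
grip_width: 0.328
```

>>> play_rows(rows=[0.0005, 0, 0, 0, 0.001, 0, 0, 0, 0.0015, 0, 0, 0, 0.0015, 0, 0, 0])

```text
t: 16.7
position: [0.6377, 0.0184, 0.0638]
orientation: [0.707, 0.0, 0.707, -0.0]
wrist_force: [-0.9, 0.0, -0.9]
grip_width: 0.323
```

>>> play_rows(rows=[0.0005, 0, 0, 0, 0.001, 0, 0, 0, 0.001, 0, 0, 0])

```text
t: 17.0
position: [0.6378, 0.0184, 0.0631]
orientation: [0.707, 0.0, 0.707, -0.0]
wrist_force: [-2.0, -0.4, 1.2]
grip_width: 0.325
```

>>> play_rows(rows=[0.0005, 0, 0, 0, 0.0008, 0, 0, 0, 0.0008, 0, 0, 0])

```text
t: 17.3
position: [0.6379, 0.0184, 0.063]
orientation: [0.707, 0.0, 0.707, 0.0]
wrist_force: [-4.4, 0.6, 9.2]
grip_width: 0.324
```

>>> play_rows(rows=[-0.0008, 0, 0, 0, -0.0008, 0, 0, 0, -0.0008, 0, 0, 0, -0.0008, 0, 0, 0], fingers=0.6)

```text
t: 17.7
position: [0.6376, 0.0184, 0.0626]
orientation: [0.707, 0.0, 0.707, -0.0]
wrist_force: [0.0, -0.1, -0.3]
grip_width: 0.568
```

>>> play_rows(rows=[-0.02, 0, 0, 0, -0.05, 0, 0, 0, -0.08, 0.01, 0, 0, -0.08, 0.05, 0, 0, -0.08, 0.095, 0, 0, -0.08, 0.14, 0, 0, -0.08, 0.18, -0.002, 0, -0.08, 0.21, -0.004, 0, -0.08, 0.23, -0.005, 0, -0.08, 0.237, -0.005, 0])

```text
t: 18.7
position: [0.6321, 0.2578, 0.1425]
orientation: [0.707, -0.001, 0.707, 0.001]
wrist_force: [0.3, -0.3, 1.0]
grip_width: 0.6
```

```bash
python3 -c "
from h import *
go([.632,.2565,.009],90)
snap('scene','s7'); crop('s7',280,210,80,80,8,'s7c'); crop('s7',380,270,80,80,8,'s7d')
go([.632,.2565,.009],90)
for z in (.005,.029): print((proj('s7',[.632,.2565,z])-[380,270]+.5)*8)
"
```

```text
t 18.70 pos [0.6321 0.2578 0.1425] F [ 0.32 -0.33  1.04] grip mm 52.2 jaw 90.15 tilt [-6.e-04  5.e-04 -1.e+00]
shift [ 1.335e-01 -1.400e-03 -1.000e-04] turn 0.15 q7 1.24
t 18.75 pos [0.6324 0.2572 0.1425] F [-0.56  0.47 -1.24] grip mm 52.4 jaw 90.10 tilt [-4.e-04  2.e-04 -1.e+00]
shift [ 0.1335 -0.0007 -0.0003] turn 0.10 q7 1.24
[326.65338818 396.8159022 ]
[341.30757212 325.23687006]
```

View pics/s7c.png

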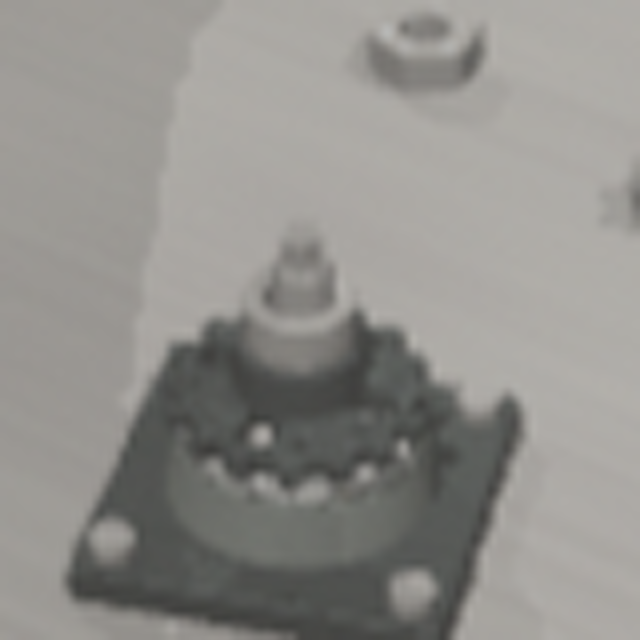

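View pics/s7d.png

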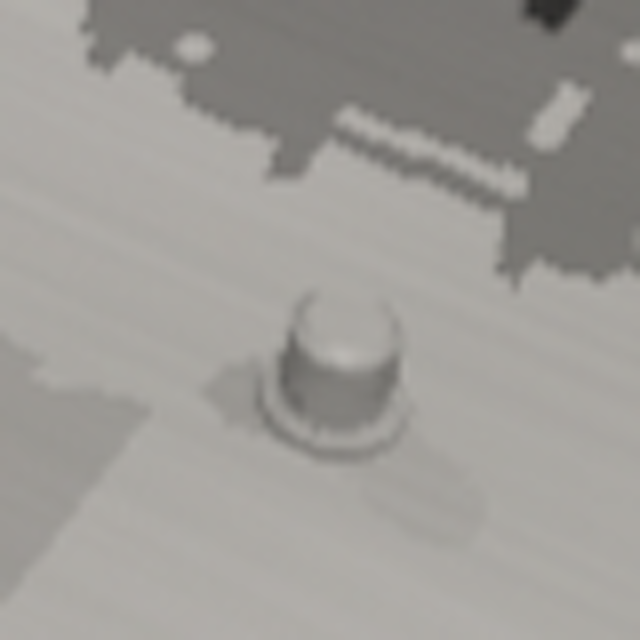

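>>> play_rows(rows=[0.03, 0, 0, 0, 0.075, 0, 0, 0, 0.1, 0, 0, 0, 0.115, 0, 0, 0, 0.128, 0, 0, 0, 0.134, 0, 0, 0, 0.1342, 0, 0, 0])

```text
t: 19.45
position: [0.633, 0.2551, 0.0088]
orientation: [0.707, 0.0, 0.707, -0.0]
wrist_force: [0.5, 0.1, -0.3]
grip_width: 0.598
```

>>> play_rows(rows=[0, 0, -0.0005, 0, 0, 0, -0.0005, 0, 0, 0, -0.0005, 0, 0, 0, -0.0005, 0, 0, 0, -0.0005, 0, 0, 0, -0.0005, 0], fingers=0.1, force=35)

```text
t: 20.05
position: [0.6325, 0.2558, 0.0092]
orientation: [0.707, 0.0, 0.707, 0.0]
wrist_force: [-0.8, 0.9, 3.4]
grip_width: 0.287
```

```bash
python3 -c "
from h import *
go([.6378,.0185,.12],90)
snap('scene','s8'); crop('s8',380,260,80,80,8,'s8c')
"
```

```text
t 20.05 pos [0.6325 0.2558 0.0092] F [-0.77  0.86  3.45] grip mm 25.0 jaw 90.00 tilt [ 6.e-04  6.e-04 -1.e+00]
shift [-0.111  -0.2372  0.0054] turn 0.00 q7 1.26
```

View pics/s8c.png

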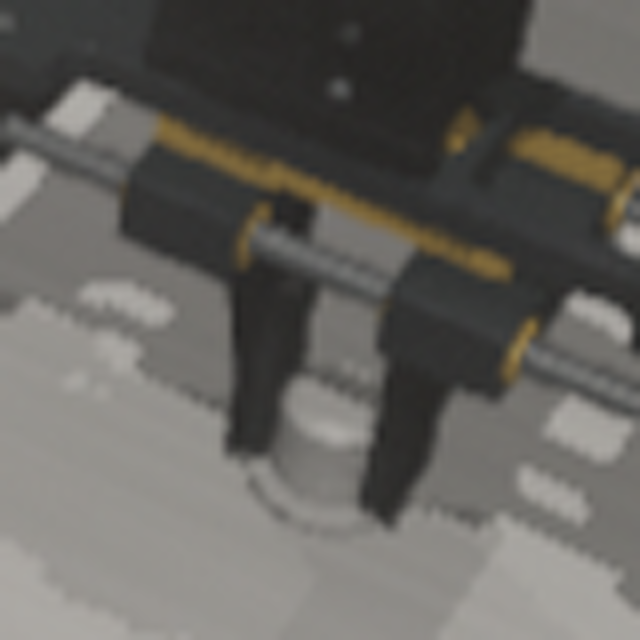

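>>> play_rows(rows=[0, 0, 0, 0, 0, 0, 0, 0, -0.02, 0, 0, 0, -0.06, 0, 0, 0, -0.1, 0, 0, 0, -0.116, 0, 0, 0, -0.116, 0, 0, 0])

```text
t: 20.8
position: [0.6335, 0.2556, 0.1269]
orientation: [0.708, 0.001, 0.706, 0.0]
wrist_force: [0.8, -0.4, -1.5]
grip_width: 0.284
```

```bash
python3 -c "
from h import *
go([.638,.0185,.12],90)
snap('scene','s9'); crop('s9',380,200,80,80,8,'s9c')
"
```

```text
t 20.80 pos [0.6335 0.2556 0.1269] F [ 0.84 -0.36 -1.54] grip mm 24.7 jaw 89.98 tilt [ 0.0035  0.0017 -1.    ]
shift [ 0.0065 -0.2371  0.0046] turn -0.02 q7 1.24
```

View pics/s9c.png

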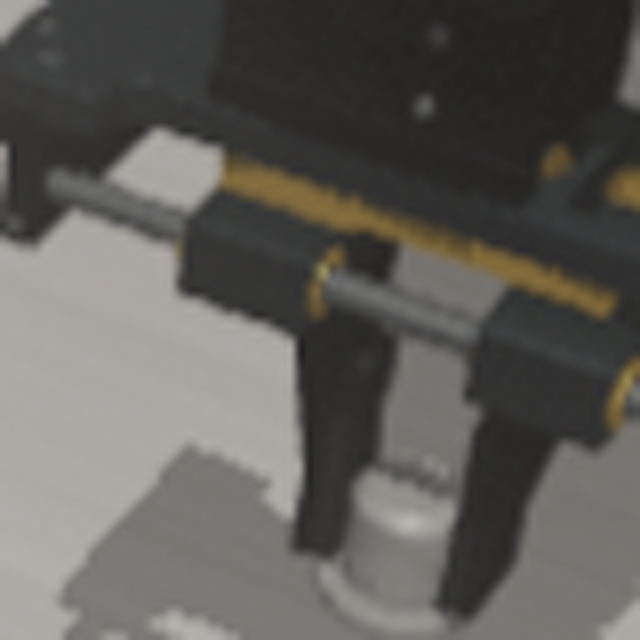

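>>> play_rows(rows=[0, -0.01, 0.001, 0, 0, -0.04, 0.002, 0, 0, -0.08, 0.003, 0, 0, -0.12, 0.004, 0, 0, -0.16, 0.005, 0, 0, -0.195, 0.006, 0, 0, -0.22, 0.006, 0, 0, -0.234, 0.006, 0, 0, -0.238, 0.006, 0, 0, -0.238, 0.006, 0])

```text
t: 21.85
position: [0.6378, 0.0179, 0.1238]
orientation: [0.707, 0.0, 0.708, 0.0]
wrist_force: [-0.3, 0.1, -1.2]
grip_width: 0.29
```

>>> play_rows(rows=[0.005, 0, 0, 0, 0.008, 0, 0, 0, 0.008, 0, 0, 0])

```text
t: 22.15
position: [0.6377, 0.0187, 0.1157]
orientation: [0.707, -0.0, 0.708, 0.001]
wrist_force: [0.5, -0.0, -2.0]
grip_width: 0.284
```

```bash
python3 -c "
from h import *
go([.639,.0185,.106],90)
snap('scene','s10'); crop('s10',270,160,90,90,8,'s10c')
go([.639,.0185,.106],90)
"
```

```text
t 22.15 pos [0.6377 0.0187 0.1157] F [ 0.47 -0.03 -2.  ] grip mm 24.7 jaw 90.08 tilt [-1.3e-03  2.0e-04 -1.0e+00]
shift [ 0.0097 -0.0002  0.0013] turn 0.08 q7 1.61
t 22.20 pos [0.638  0.0183 0.1161] F [ 1.28  0.35 -1.83] grip mm 24.8 jaw 90.06 tilt [-7.e-04  1.e-04 -1.e+00]
shift [0.0101 0.0002 0.0011] turn 0.06 q7 1.61
```

View pics/s10c.png

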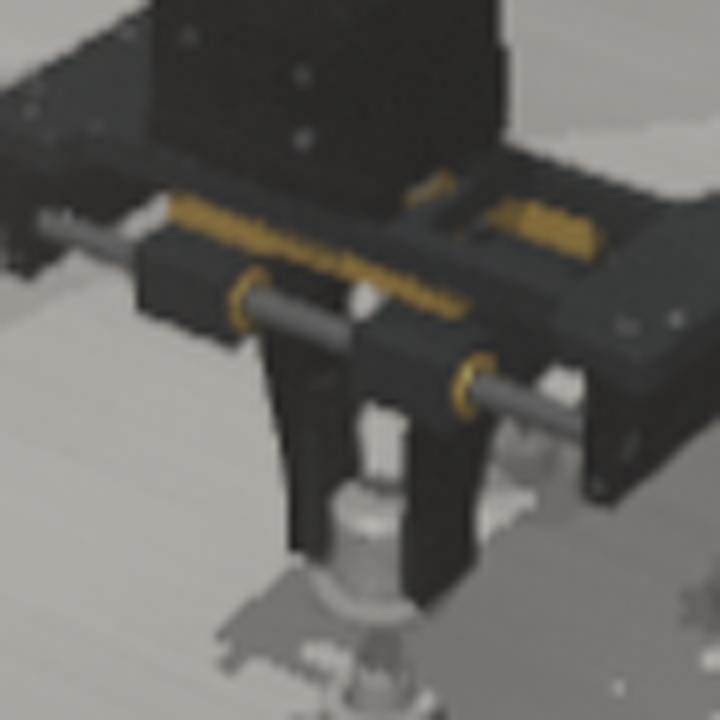

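>>> play_rows(rows=[0.004, 0, 0.001, 0, 0.008, 0, 0.001, 0, 0.012, 0, 0.001, 0, 0.016, 0, 0.001, 0, 0.019, 0, 0.001, 0, 0.019, 0, 0.001, 0])

```text
t: 22.8
position: [0.6389, 0.0174, 0.097]
orientation: [0.707, 0.0, 0.707, -0.0]
wrist_force: [0.5, -0.8, -1.7]
grip_width: 0.284
```

```bash
python3 -c "
from h import *
go([.639,.0185,.0912],90)
"
```

```text
t 22.80 pos [0.6389 0.0174 0.097 ] F [ 0.53 -0.77 -1.72] grip mm 24.7 jaw 89.99 tilt [-8.e-04 -1.e-04 -1.e+00]
shift [0.0058 0.0011 0.0001] turn -0.01 q7 1.62
```

>>> play_rows(rows=[0, 0.001, 0, 0, 0.001, 0.001, 0, 0, 0.002, 0.001, 0, 0, 0.003, 0.001, 0, 0, 0.004, 0.001, 0, 0, 0.005, 0.001, 0, 0])

```text
t: 23.4
position: [0.6392, 0.0184, 0.0925]
orientation: [0.707, 0.0, 0.707, -0.0]
wrist_force: [-0.3, 0.6, -1.0]
grip_width: 0.289
```

```bash
python3 -c "
from h import *
go([.639,.0185,.0832],90)
"
```

```text
t 23.40 pos [0.6392 0.0184 0.0925] F [-0.26  0.6  -0.97] grip mm 25.2 jaw 89.99 tilt [-0.  0. -1.]
shift [ 0.0093  0.0001 -0.0002] turn -0.01 q7 1.62
```

>>> play_rows(rows=[0.0007, 0, 0, 0, 0.0014, 0, 0, 0, 0.002, 0, 0, 0, 0.002, 0, 0, 0])

```text
t: 23.8
position: [0.6393, 0.0184, 0.0911]
orientation: [0.707, 0.0, 0.707, 0.0]
wrist_force: [-1.8, -1.0, 3.7]
grip_width: 0.286
```

>>> play_rows(rows=[0.0005, 0, 0, 0, 0.001, 0, 0, 0, 0.0015, 0, 0, 0, 0.0015, 0, 0, 0])

```text
t: 24.2
position: [0.6393, 0.0184, 0.0898]
orientation: [0.707, 0.0, 0.707, 0.0]
wrist_force: [-2.8, 0.2, 6.9]
grip_width: 0.287
```

>>> play_rows(rows=[0.0005, 0, 0, 0, 0.001, 0, 0, 0, 0.0015, 0, 0, 0, 0.002, 0, 0, 0, 0.0025, 0, 0, 0, 0.003, 0, 0, 0, 0.003, 0, 0, 0])

```text
t: 24.9
position: [0.6393, 0.0184, 0.0869]
orientation: [0.707, 0.0, 0.707, 0.0]
wrist_force: [-3.1, -0.5, 7.2]
grip_width: 0.287
```

>>> play_rows(rows=[0.0005, 0, 0, 0, 0.001, 0, 0, 0, 0.0015, 0, 0, 0, 0.002, 0, 0, 0, 0.002, 0, 0, 0])

```text
t: 25.4
position: [0.6393, 0.0184, 0.085]
orientation: [0.707, 0.0, 0.707, 0.0]
wrist_force: [-4.3, 0.3, 8.6]
grip_width: 0.285
```

>>> play_rows(rows=[0.0005, 0, 0, 0, 0.001, 0, 0, 0, 0.0014, 0, 0, 0, 0.0014, 0, 0, 0])

```text
t: 25.8
position: [0.6393, 0.0184, 0.0836]
orientation: [0.707, 0.0, 0.707, 0.0]
wrist_force: [-3.7, 0.8, 8.7]
grip_width: 0.29
```

>>> play_rows(rows=[0.0004, 0, 0, 0, 0.0008, 0, 0, 0, 0.0008, 0, 0, 0])

```text
t: 26.1
position: [0.6393, 0.0184, 0.0832]
orientation: [0.707, 0.0, 0.707, 0.0]
wrist_force: [-6.1, -0.2, 12.1]
grip_width: 0.286
```

>>> play_rows(rows=[0.0003, 0, 0, 0, 0.0006, 0, 0, 0, 0.0006, 0, 0, 0, 0.0006, 0, 0, 0])

```text
t: 26.5
position: [0.6394, 0.0184, 0.0831]
orientation: [0.707, 0.0, 0.707, 0.0]
wrist_force: [-7.5, 0.6, 15.6]
grip_width: 0.29
```

>>> play_rows(rows=[-0.0006, 0, -0.0004, 0, -0.001, 0, -0.0005, 0, -0.001, 0, -0.0005, 0])

```text
t: 26.8
position: [0.6391, 0.0184, 0.0832]
orientation: [0.708, 0.0, 0.707, 0.0]
wrist_force: [-1.7, -0.3, 7.6]
grip_width: 0.288
```

>>> play_rows(rows=[0, 0, 0, 0, 0, 0, 0, 0, 0, 0, 0, 0, 0, 0, 0, 0], fingers=0.6)

```text
t: 27.2
position: [0.6386, 0.0184, 0.0821]
orientation: [0.707, 0.0, 0.707, -0.0]
wrist_force: [-0.5, -0.3, 0.1]
grip_width: 0.548
```

>>> play_rows(rows=[-0.02, 0, 0, 0, -0.05, 0, 0, 0, -0.08, 0, 0, 0, -0.1, 0.03, 0, 0, -0.1, 0.07, 0, 0, -0.1, 0.11, 0, 0, -0.1, 0.15, 0, 0, -0.1, 0.17, 0, 0, -0.1, 0.17, 0, 0])

```text
t: 28.1
position: [0.6379, 0.1927, 0.1817]
orientation: [0.707, -0.001, 0.707, 0.002]
wrist_force: [-0.8, -0.5, -0.3]
grip_width: 0.599
```

```bash
python3 -c "
from h import *
go([.639,.0185,.15],90)
snap('scene','s11'); crop('s11',280,200,80,90,8,'s11c')
snap('top','t11')
u=lambda z:((proj('s11',[.6388,.0184,z])-[280,200]+.5)*8).round(1)
for z in (.038,.06,.074,.079,.103): print(z,u(z))
"
```

```text
t 28.10 pos [0.6379 0.1927 0.1817] F [-0.83 -0.53 -0.34] grip mm 52.1 jaw 90.30 tilt [-9.0e-04  1.2e-03 -1.0e+00]
shift [ 0.0315 -0.1742  0.0002] turn 0.30 q7 1.33
0.038 [296.5 492.8]
0.06 [296.9 426.7]
0.074 [297.2 383.7]
0.079 [297.3 368.1]
0.103 [297.8 292. ]
```

View pics/s11c.png

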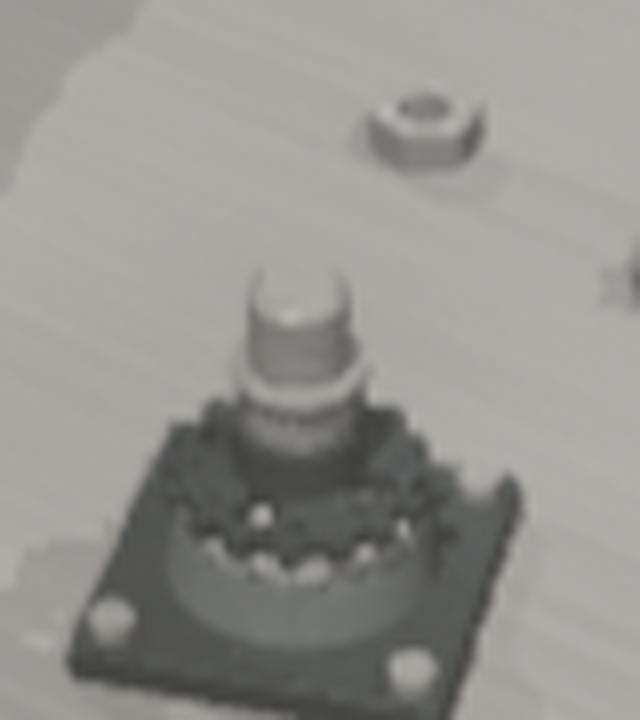

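View pics/t11.png

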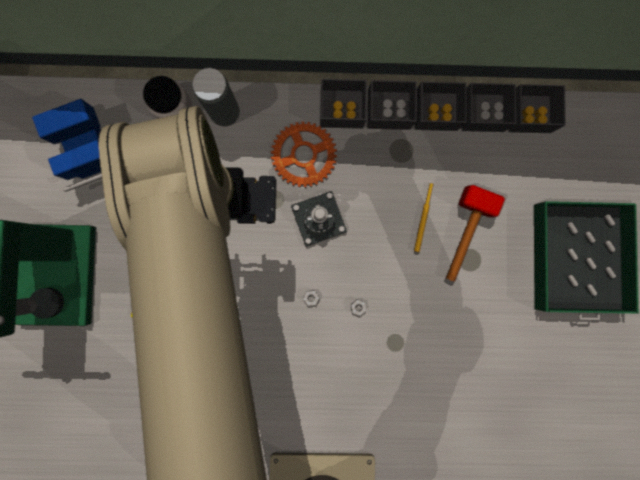

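>>> play_rows(rows=[0, -0.02, 0.0005, 0, 0, -0.06, 0.0005, 0, 0, -0.1, 0.0005, 0, 0, -0.135, 0.0005, 0, 0.01, -0.16, 0.0005, 0, 0.03, -0.172, 0.0005, 0, 0.05, -0.174, 0.0005, 0, 0.062, -0.174, 0.0005, 0, 0.066, -0.174, 0.0005, 0, 0.066, -0.174, 0.0005, 0], fingers=0)

```text
t: 29.2
position: [0.639, 0.0138, 0.1163]
orientation: [0.707, 0.0, 0.707, -0.0]
wrist_force: [0.4, 0.3, 0.7]
grip_width: 0.01
```

```bash
python3 -c "
from h import *
go([.6385,.0185,.103],90)
"
```

```text
t 29.20 pos [0.639  0.0138 0.1163] F [0.42 0.26 0.67] grip mm 0.9 jaw 89.96 tilt [-4.e-04 -1.e-04 -1.e+00]
shift [ 0.0133  0.0047 -0.0005] turn -0.04 q7 1.62
```

>>> play_rows(rows=[0.003, 0.0045, 0, 0, 0.006, 0.0045, 0, 0, 0.008, 0.0045, 0, 0, 0.01, 0.0045, 0, 0, 0.011, 0.0045, 0, 0, 0.012, 0.0045, 0, 0])

```text
t: 29.8
position: [0.6392, 0.0189, 0.1043]
orientation: [0.707, 0.0, 0.707, -0.0]
wrist_force: [-0.4, -0.0, 0.3]
grip_width: 0.002
```

>>> play_rows(rows=[0.0005, 0, 0, 0, 0.001, 0, 0, 0, 0.0015, 0, 0, 0, 0.0015, 0, 0, 0])

```text
t: 30.2
position: [0.6393, 0.0189, 0.1037]
orientation: [0.707, 0.0, 0.707, 0.0]
wrist_force: [-3.3, 0.4, 7.1]
grip_width: 0.003
```

>>> play_rows(rows=[0.0004, 0, 0, 0, 0.0008, 0, 0, 0, 0.0011, 0, 0, 0, 0.0011, 0, 0, 0])

```text
t: 30.6
position: [0.6395, 0.0189, 0.1036]
orientation: [0.707, 0.0, 0.707, 0.0]
wrist_force: [-7.4, -0.9, 14.2]
grip_width: 0.001
```

```bash
python3 -c "
from h import *
go([.6385,.0185,.103],90)
"
```

```text
t 30.60 pos [0.6395 0.0189 0.1036] F [-7.41 -0.87 14.22] grip mm 0.1 jaw 89.98 tilt [ 1.e-03  8.e-04 -1.e+00]
shift [ 0.0006 -0.0004 -0.001 ] turn -0.02 q7 1.61
```

>>> play_rows(rows=[-0.003, 0, 0, 0, -0.02, 0, 0, 0, -0.06, 0, 0, 0, -0.09, 0.03, 0, 0, -0.09, 0.07, 0, 0, -0.09, 0.11, 0, 0, -0.09, 0.15, 0, 0, -0.09, 0.17, 0, 0, -0.09, 0.17, 0, 0, -0.09, 0.17, 0, 0], fingers=0.5)

```text
t: 31.6
position: [0.6394, 0.188, 0.1915]
orientation: [0.707, -0.0, 0.707, -0.001]
wrist_force: [0.4, -0.9, -0.7]
grip_width: 0.498
```

```bash
python3 -c "
from h import *
go([.639,.0185,.15],90)
snap('scene','s12')
im=np.load('pics/s12.npz')['f'][225:285,295:340][:,:,::-1]
cv2.imwrite('pics/s12c.png',cv2.resize(im,None,fx=10,fy=10,interpolation=cv2.INTER_CUBIC))
u=lambda p:((proj('s12',p)-[295,225]+.5)*10).round(1)
for z in (.074,.1030): print(z,u([.6388,.0184,z]))
"
```

```text
t 31.60 pos [0.6394 0.188  0.1915] F [ 0.42 -0.86 -0.73] grip mm 43.4 jaw 89.97 tilt [-1.e-04 -1.e-03 -1.e+00]
shift [ 0.0417 -0.1694 -0.0003] turn -0.03 q7 1.32
0.074 [221.5 229.6]
0.103 [222.3 115. ]
```

View pics/s12c.png

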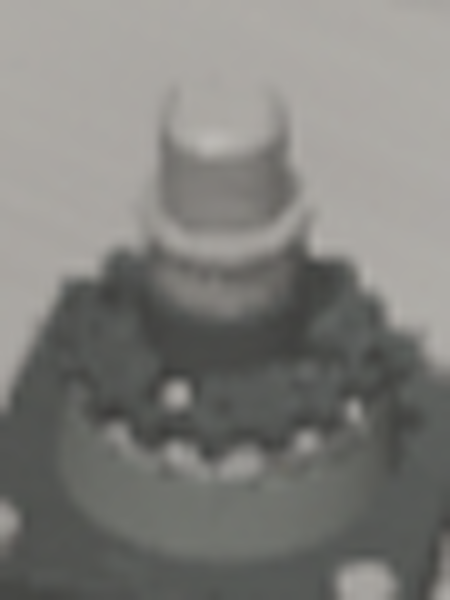

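View pics/s12.png

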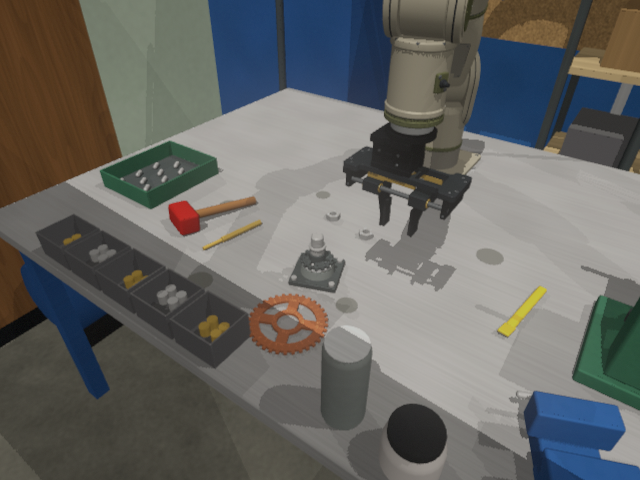

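```bash
python3 -c "
from rig import arm
print(arm.close_job())"
```

```text
the job is handed in; nothing more can be done
None
```

I built the hub up in the order asked and handed the job in at about 31.6 s, with the gripper open and clear of everything.

| Part | How it went on | Underside height when it stopped |
|---|---|---|
| Sprocket | Turned 36° to meet the dogs at about 9.4°. It dropped past the dogs' tops without touching and stopped on the hub. | about 38 mm |
| Spacer | Slid freely down the spindle and stopped on the sprocket's boss. | about 60 mm |
| Cap | Pushed the pin in at 7 to 9 N and met a hard stop, held to 15.6 N. | about 74 mm |

- **Press check:** with the fingers shut I pressed 14 N on top of the cap and it did not move. The highest vertical force I read at the wrist was about 16 N, well below 40 N.
- **Final pictures:** the stack looks level, with a dog visible in a window and the full height of the spacer showing. Every other item I could see is where it started.
- **One disagreement:** pressing on the cap's top met it at 103.6 mm, about 0.7 mm higher than the gripped height implied (102.9 mm). I put this down to fingertip offset or a slight slip in the grip, because the cap held against more than the pin's force.

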